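# Build the lens train on the optical rail

## Task

Set the four lens mounts on the four free carriers of the optical rail in order of lens size, the smallest next to the lamp and the largest next to the screen, so that the widening beam is not clipped. Stand each one squarely in the middle of its carrier with the lens facing straight along the rail, and do not drop them or tip them over.

Things in the scene. Friction and masses are not known exactly. Their poses are not given: they have to be found in the camera images.
- lens_small: Loose lens mount: 12.7 mm lens in a black ring 20 mm across and 14 mm thick, on a 12 mm steel post and a black foot 46 x 46 x 10 mm. 80 mm tall, ring centre 70 mm up. Origin: centre of the foot's underside; z up; y = optical axis (14 mm direction), x across the ring; front and back alike. 0.12 to 0.33 kg. Pinch it from above across the 14 mm at the ring's top.
- lens_medium: Loose lens mount: 25.4 mm lens in a black ring 34 mm across and 14 mm thick, on a 12 mm steel post and a black foot 46 x 46 x 10 mm. 87 mm tall, ring centre 70 mm up. Origin: centre of the foot's underside; z up; y = optical axis (14 mm direction), x across the ring; front and back alike. 0.12 to 0.33 kg. Pinch it from above across the 14 mm at the ring's top.
- lens_large: Loose lens mount: 38 mm lens in a black ring 48 mm across and 14 mm thick, on a 12 mm steel post and a black foot 46 x 46 x 10 mm. 94 mm tall, ring centre 70 mm up. Origin: centre of the foot's underside; z up; y = optical axis (14 mm direction), x across the ring; front and back alike. 0.12 to 0.33 kg. Pinch it from above across the 14 mm at the ring's top.
- lens_largest: Loose lens mount: 50.8 mm lens in a black ring 62 mm across and 14 mm thick, on a 12 mm steel post and a black foot 46 x 46 x 10 mm. 101 mm tall, ring centre 70 mm up. Origin: centre of the foot's underside; z up; y = optical axis (14 mm direction), x across the ring; front and back alike. 0.12 to 0.33 kg. Pinch it from above across the 14 mm at the ring's top.
- carrier_a: One of four like bare aluminium carriers fixed on the rail, 85 to 125 mm apart; flat platform 66 mm across the rail x 64 mm along it, top 45 mm above the table. Origin: centre of the platform's top face; z up, y along the rail, x across. Which letter stands where changes from start to start. A small clamp knob sticks out below the platform on the far side.
- carrier_b: One of four like bare aluminium carriers fixed on the rail, 85 to 125 mm apart; flat platform 66 mm across the rail x 64 mm along it, top 45 mm above the table. Origin: centre of the platform's top face; z up, y along the rail, x across. Which letter stands where changes from start to start. A small clamp knob sticks out below the platform on the far side.
- carrier_c: One of four like bare aluminium carriers fixed on the rail, 85 to 125 mm apart; flat platform 66 mm across the rail x 64 mm along it, top 45 mm above the table. Origin: centre of the platform's top face; z up, y along the rail, x across. Which letter stands where changes from start to start. A small clamp knob sticks out below the platform on the far side.
- carrier_d: One of four like bare aluminium carriers fixed on the rail, 85 to 125 mm apart; flat platform 66 mm across the rail x 64 mm along it, top 45 mm above the table. Origin: centre of the platform's top face; z up, y along the rail, x across. Which letter stands where changes from start to start. A small clamp knob sticks out below the platform on the far side.
- lamp: Lamp housing fixed on a dark carrier at the left or right end of the rail: grey upright cylinder 58 mm across, top 150 mm above the table, a light window on both sides along the rail. Origin: on its axis, 45 mm above the table. The nearest bare carrier is 125 to 150 mm from it.
- screen: White viewing screen 80 mm wide x 70 mm high, 4 mm thick, standing across the rail at the end opposite the lamp, fixed on a dark carrier; its top is 152 mm above the table. Origin: 45 mm above the table, under the middle of the screen; y along the rail.
Mind the look-alikes: they are no part of the job. What is shaped like the lens_medium but yellow is not meant. Leave any yellow look-alike of the lens_large alone.

How it is judged:
By the outcome, as a careful person would: the job done as asked, in the order asked, and still so for the second after the job is handed in, with the robot touching nothing.
It also fails if it takes over 102 s, if anything falls off the work surface, if the arm or the gripper's body presses on something with over 40 N, if the wrist force passes 120 N, or if a joint passes its speed limit or range.

## Robot

A 7-joint arm with a two-finger parallel gripper is mounted at the origin on the work surface. World frame = base frame: x ahead of the robot, y to its left, z up, the work surface at z = 0. Lengths are in mm, angles in degrees, forces in N, time in s.
With the tool pointing down it reaches from about 350 to 900 mm from the base axis. Payload 19.9 kg.
Tool frame: the origin (TCP) lies on the centre line of the jaws, within the pads' length; the fingertips stand r.tips_ahead ahead of it and the grasp point (between the pads) lies 8 mm behind it (r.tips_ahead is the distance from the TCP to the fingertips, in mm); y points along the fingers, x is the direction in which the jaws open and shut, and the axes are right-handed (so a half turn about y gives the same grasp; the last joint's range is limited). The gripper opens to 85 mm and grips with 20 to 120 N. Pads are 22 mm wide; open, the fingers measure 114 mm over their backs; the gripper's body (76 mm by 85 mm) begins 54 mm behind the grasp point. The pads swing forward as they close: fully open they stand 13 mm farther back than shut.
Start: joints at [70.732, 23.915, -0.59, 92.452, 0.269, 63.638, -3.037], TCP at [181.589, -598.02, 242.26] pointing down, gripper open.
Joint ranges: [-161.28, 161.28], [-22.2, 115.67], [-73.04, 71.86], [3.21, 147.25], [-68.34, 248.33], [10.77, 114.83], [-161.83, 161.83]. Speed limits (degrees/s): [108.29, 108.29, 136.94, 136.94, 172.46, 172.46, 172.46].

## Interface

Orientations are given as [roll, pitch, yaw] about the fixed x, y, z axes, in that order (R = Rz(yaw) Ry(pitch) Rx(roll)).
In Python, from bench import r, get_image gives the robot as it stands.
- The arm moves only by the tool arm_command, never from a script. Its argument "series" is a list that holds one entry, the list of rows, each a list of 7 numbers: the turn, a rotation vector about the tool's x, y, z in rad, then the shift along the tool's x, y, z in mm, then the opening, from -1 (shut) to 1 (fully open). In form: [[[rx, ry, rz, dx, dy, dz, grip], ...]]. A call has 1 to 20 rows; each row is the pose to reach, as a shift and turn from the pose commanded when the call began, along the tool's axes at that moment; what a row does not reach only later rows make up. A row lasts 1/10 s, in which the tool goes at most 50 mm and 8.59 degrees, less where a joint would pass 70% of its speed; a pose out of reach is approached as far as the arm can. A call with a gripper value outside its range is refused whole. The fingers move at their own pace and stop on an object; "grip_force" is the grip in N (left out, the last holds). Time passes only in rows, so rows that repeat a pose let the fingers close. It gives the time, the measured TCP pose, the force and the opening at its end, in the units of the state.
- r.get_obs(): the state, without advancing time (a new reading comes with each control period).
- get_image(name): name is "scene" or "top" or "wrist"; returns a dict with "img" (384x512x3 uint8, red, green, blue), "intrinsics" (3x3 intrinsics, pixels), "k1" (the pictures are not rectified: a ray, as slopes to the right and down, at radius r is drawn at 1 + k1 r^2 times it, then the intrinsics apply), "R" (3x3) and "t" (3): a world point X has camera coordinates R X + t; the wrist camera has in their place "tool_from_camera" (4x4, takes a point from camera to tool coordinates, whose origin is the TCP and whose axes are the tool frame's). Camera axes: x right, y down, z forward; pixel columns grow to the right and rows downward; lengths in mm; the calibration is good to about 2 mm. A picture is of the moment at which its call begins: read the wrist's pose just before it. There is no depth.
- r.sign_off(): hands the job in, once; it reports no verdict.
The state is a dict: "time_s": time; "joints": joint angles; "qd": joint speeds; "joint_efforts": joint torques, N m; "tool_pos": TCP position; "orientation": TCP orientation; "ft_force": force on the tool from outside, world axes, zero at the start; "torque": the same for the moment, N m; "opening": finger opening in mm.
Only numpy, scipy, OpenCV 4.12 (cv2) and the standard library are available. Lean on these libraries where they do the work, as an engineer would, in place of code of your own. Each camera call takes 0.05 s, during which the arm holds its last target.

## Working session

There is one attempt and no reset: what is moved stays moved. The work goes in short steps, Python scripts to look and compute and a tool call to move; the robot and the scene stay as the last step left them, time stands still between calls to the robot, and variables do not carry over. Pictures are saved under pics/ and viewed, and the job is handed in when it is done.

Besides the shell and the picture viewer there is one more tool, called as name([rows], argument=value, ...), one row to a line, values as JSON. arm_command: Moves the arm, as the interface text tells. Its arguments: {"type":"object","properties":{"series":{"type":"array","items":{"type":"array","items":{"type":"array","items":{"type":"number"}}}},"grip_force":{"type":"number"}},"required":["series"]}

```bash
ls; mkdir -p pics
python3 - <<'E'
from bench import r,get_image
import cv2
print(r.get_obs()); print(r.tips_ahead)
for n in ["scene","top","wrist"]:
    d=get_image(n); cv2.imwrite(f"pics/{n}0.png",d["img"][:,:,::-1])
    print(n,{k:v for k,v in d.items() if k!="img"})
E
```

```text
pics
{'time_s': 0.0, 'joints': array([70.73145478, 23.94825758, -0.5893271 , 92.48820776,  0.27087087,
       63.63892075, -3.03848793]), 'qd': array([-0.01601078,  0.02827565,  0.1937195 ,  0.04416868,  0.05368462,
        0.05159544, -0.03760723]), 'joint_efforts': array([-4.87374600e-04, -8.64444637e+01,  6.78493716e-01, -4.34899092e+01,
        1.90502498e-02,  7.48667575e-03,  6.13710563e-05]), 'tool_pos': array([ 181.45991048, -597.69940549,  241.63829182]), 'orientation': array([-9.00072557e+01,  7.37325962e-02, -7.31107651e+01]), 'ft_force': array([-0.51623319, -0.75224997,  0.19139736]), 'torque': array([-0.04389218,  0.00064005, -0.00356824]), 'opening': 85.55106993109744}
11.0
scene {'intrinsics': array([[467.55520225,   0.        , 261.74736743],
       [  0.        , 467.55520225, 188.40180491],
       [  0.        ,   0.        ,   1.        ]]), 'k1': -0.1742561402194812, 'R': array([[ 0.56195681,  0.82703389,  0.01481491],
       [ 0.66660055, -0.44219524, -0.60008923],
       [-0.48974304,  0.34709986, -0.79979587]]), 't': array([-262.9184426 , -316.3425289 , 1713.70
[... 288 characters left out ...]
0.02627932, -0.04332905],
       [ 0.04317253, -0.00649495, -0.99904652]]), 't': array([ -35.60843942,  526.42760984, 1059.86681193])}
wrist {'intrinsics': array([[277.79540305,   0.        , 251.01024079],
       [  0.        , 277.79540305, 193.18298365],
       [  0.        ,   0.        ,   1.        ]]), 'k1': -0.03719050614431342, 'tool_from_camera': array([[ 9.99998967e-01, -1.32724855e-03,  5.52109031e-04,
        -3.66933849e-01],
       [-8.92075154e-04, -2.71803502e-01,  9.62352358e-01,
        -1.31816940e+02],
       [-1.12721561e-03, -9.62351856e-01, -2.71804405e-01,
         6.97699286e+01],
       [ 0.00000000e+00,  0.00000000e+00,  0.00000000e+00,
         1.00000000e+00]])}
```

View pics/top0.png

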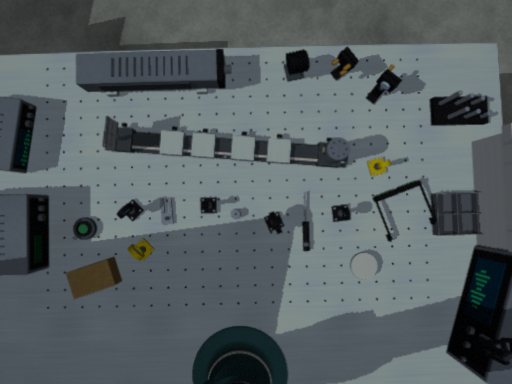

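View pics/scene0.png

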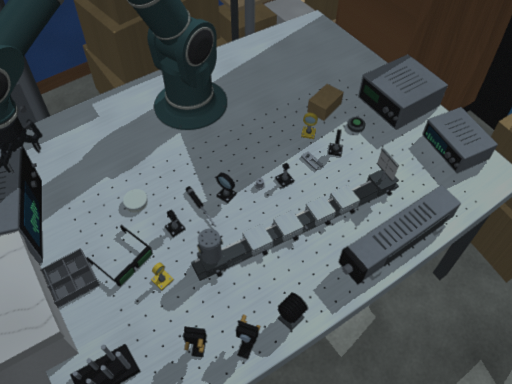

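View pics/wrist0.png

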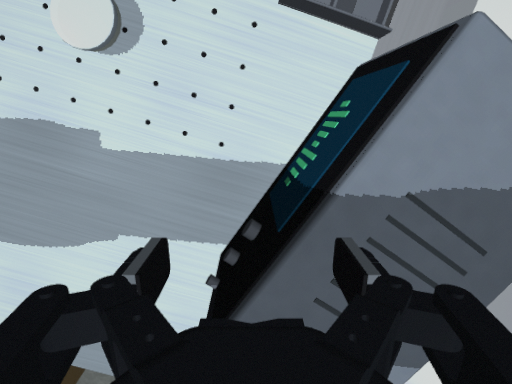

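Run:
```python
import cv2,numpy as np
t=cv2.imread("pics/top0.png"); 
a=cv2.resize(t[185:260,95:245],None,fx=5,fy=5,interpolation=cv2.INTER_CUBIC)
b=cv2.resize(t[190:265,240:390],None,fx=5,fy=5,interpolation=cv2.INTER_CUBIC)
c=cv2.resize(t[105:180,95:215],None,fx=5,fy=5,interpolation=cv2.INTER_CUBIC)
cv2.imwrite("pics/ta.png",a);cv2.imwrite("pics/tb.png",b)
cv2.imwrite("pics/tc.png",cv2.resize(t[110:185,95:355],None,fx=3,fy=3,interpolation=cv2.INTER_CUBIC))
s=cv2.imread("pics/scene0.png")
cv2.imwrite("pics/sa.png",cv2.resize(s[100:290,145:405],None,fx=3,fy=3,interpolation=cv2.INTER_CUBIC))
```

```text
(no output)
```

View pics/ta.png

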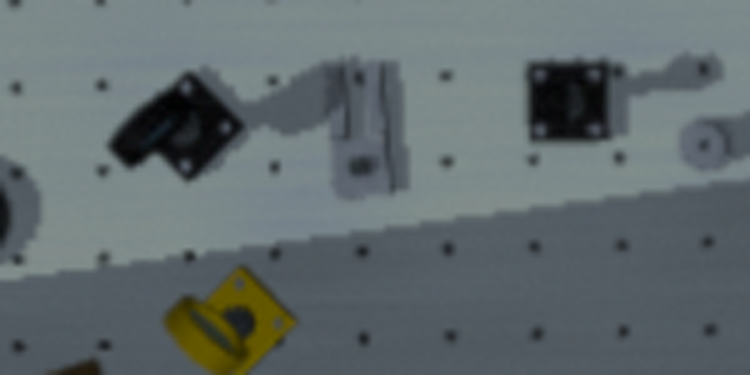

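View pics/tb.png

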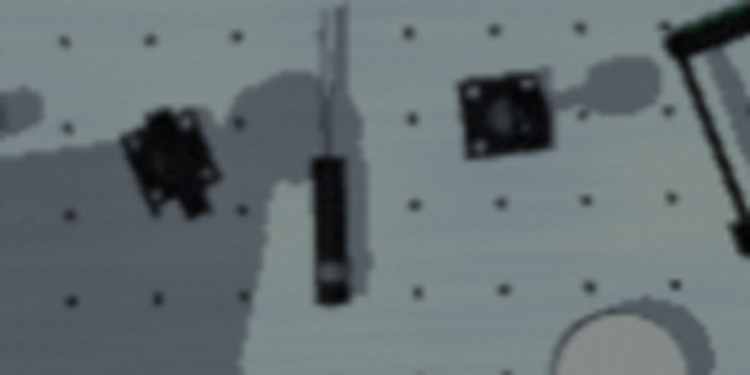

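View pics/tc.png

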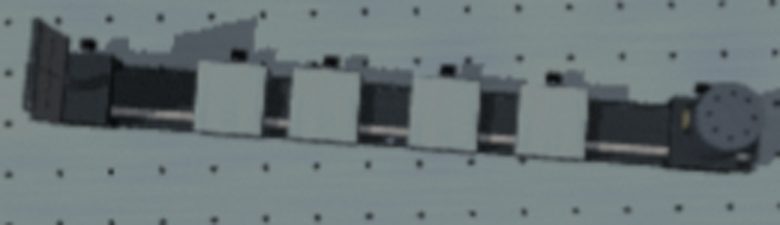

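View pics/sa.png

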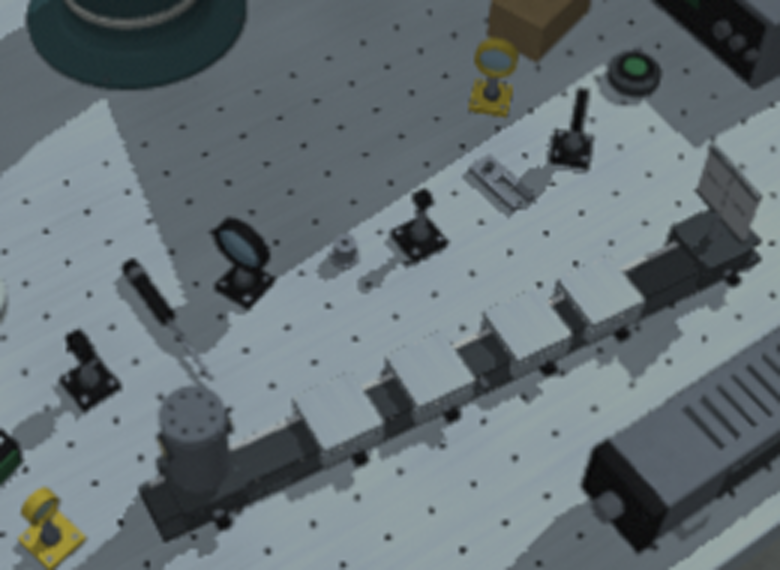

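```bash
cat > h.py <<'E'
import numpy as np,cv2
from scipy.spatial.transform import Rotation as Ro
def Rt(o): return Ro.from_euler('xyz',o,degrees=True).as_matrix()
def cam(d,obs=None):
    if "R" in d: return np.array(d["R"]),np.array(d["t"])
    T=np.eye(4);T[:3,:3]=Rt(obs["orientation"]);T[:3,3]=obs["tool_pos"]
    W=np.linalg.inv(T@d["tool_from_camera"]); return W[:3,:3],W[:3,3]
def ray(d,R,t,uv):
    uv=np.asarray(uv,float).reshape(-1,1,2)
    p=cv2.undistortPoints(uv,d["intrinsics"],np.array([d["k1"],0,0,0.])).reshape(-1,2)
    v=np.c_[p,np.ones(len(p))]@R
    return -R.T@t,v
def onplane(d,R,t,uv,z):
    C,v=ray(d,R,t,uv); return C+v*((z-C[2])/v[:,2])[:,None]
def proj(d,R,t,X):
    return cv2.projectPoints(np.asarray(X,float).reshape(-1,3),cv2.Rodrigues(R)[0],t,d["intrinsics"],np.array([d["k1"],0,0,0.]))[0].reshape(-1,2)
def plan(cmd_pos,cmd_yaw,pos,yaw):
    """delta in tool axes from commanded pose (pointing down, roll -90)"""
    M=Rt([-90,0,cmd_yaw]); dl=M.T@(np.array(pos)-np.array(cmd_pos))
    dy=(yaw-cmd_yaw+180)%360-180
    return dict(ry=round(-np.radians(dy),4),shift=dl.round(1),dist=np.linalg.norm(dl).round(0),dyaw=round(dy,2))
E
python3 - <<'E'
from h import *
from bench import get_image
d=get_image("top");R,t=cam(d)
print("C",-R.T@t)
f=lambda L,z,o:print(onplane(d,R,t,L,z).round(0).tolist(),o)
f([(130,208),(209,205),(275,222),(341,212),(378,166),(140,248)],10,"feet")
f([(172.3,142.5),(203.5,145),(243,148.3),(279,150.7)],45,"carr")
f([(338,149)],150,"lamp");f([(110,135)],120,"screen")
E
```

```text
C [ 479.04921826  -42.54577397 1081.85643779]
[[479.0, 300.0, 10.0], [482.0, 73.0, 10.0], [428.0, -115.0, 10.0], [452.0, -306.0, 10.0], [582.0, -419.0, 10.0], [364.0, 273.0, 10.0]] feet
[[659.0, 168.0, 45.0], [650.0, 81.0, 45.0], [638.0, -29.0, 45.0], [628.0, -130.0, 45.0]] carr
[[614.0, -270.0, 150.0]] lamp
[[670.0, 315.0, 120.0]] screen
```

Run:
```python
from h import *
print(plan([181.6,-598,242.3],-73.1,[480,-200,330],-90))
```

```text
{'ry': np.float64(0.295), 'shift': array([-294.1,  -87.7,  401.2]), 'dist': np.float64(505.0), 'dyaw': -16.9}
```

arm_command([
  [[0,0,0,0,-88,0,1],[0,0,0,0,-88,0,1],[0,0.295,0,-294,-88,401,1],[0,0.295,0,-294,-88,401,1],[0,0.295,0,-294,-88,401,1],[0,0.295,0,-294,-88,401,1],[0,0.295,0,-294,-88,401,1],[0,0.295,0,-294,-88,401,1],[0,0.295,0,-294,-88,401,1],[0,0.295,0,-294,-88,401,1],[0,0.295,0,-294,-88,401,1],[0,0.295,0,-294,-88,401,1],[0,0.295,0,-294,-88,401,1],[0,0.295,0,-294,-88,401,1],[0,0.295,0,-294,-88,401,1],[0,0.295,0,-294,-88,401,1],[0,0.295,0,-294,-88,401,1]],
])

```text
time_s: 1.9
tool_pos: [479.4, -201.1, 330.3]
orientation: [-90.0, -0.0, -90.1]
ft_force: [-0.4, 0.6, 0.1]
opening: 85.5
```

Run:
```python
from h import *
from bench import r,get_image
import pickle
o=r.get_obs();print(o["time_s"],o["tool_pos"],o["orientation"],o["qd"].round(1))
d=get_image("wrist");pickle.dump((d,o),open("w1.pkl","wb"))
cv2.imwrite("pics/w1.png",cv2.resize(d["img"][:,:,::-1],(768,576),interpolation=cv2.INTER_CUBIC))
```

```text
1.9 [ 479.39067078 -201.06670746  330.2913416 ] [-9.00076156e+01 -5.11634975e-03 -9.01041315e+01] [-0.2  0.  -0.3 -0.1  0.  -0.  -0.1]
```

View pics/w1.png

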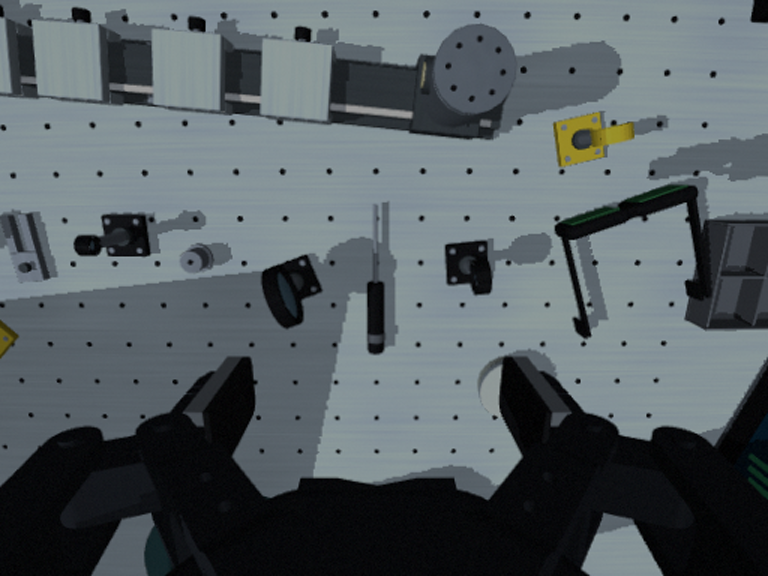

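Run:
```python
import pickle,cv2,numpy as np
d,o=pickle.load(open("w1.pkl","rb"));im=d["img"][:,:,::-1]
L=[]
for (x,y) in [(42,130),(165,160),(285,145)]:
    c=im[y:y+65,x:x+60]; c=cv2.convertScaleAbs(c,alpha=2.0)
    L.append(cv2.resize(c,None,fx=4.4,fy=8.8*.5,interpolation=cv2.INTER_CUBIC))
cv2.imwrite("pics/wz1.png",np.hstack(L))
c=im[0:100,0:350];cv2.imwrite("pics/wr1.png",cv2.resize(c,(788,225),interpolation=cv2.INTER_CUBIC))
```

```text
(no output)
```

View pics/wz1.png

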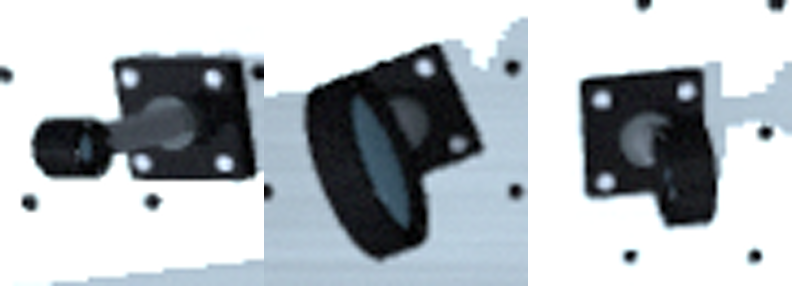

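```bash
cat >> h.py <<'E'
def screws(d,x,y,w,h,thr=75):
    g=cv2.cvtColor(d["img"],cv2.COLOR_RGB2GRAY)[y:y+h,x:x+w].astype(np.float32)
    s=cv2.resize(g,None,fx=8,fy=8,interpolation=cv2.INTER_CUBIC)
    m=(s>thr).astype(np.uint8); n,l,st,c=cv2.connectedComponentsWithStats(m)
    out=[]
    for i in range(1,n):
        if 40<st[i,4]<800 and st[i,0]>0 and st[i,1]>0 and st[i,0]+st[i,2]<s.shape[1] and st[i,1]+st[i,3]<s.shape[0]:
            out.append((x+(c[i][0]+.5)/8-.5,y+(c[i][1]+.5)/8-.5,st[i,4]))
    return np.array(out)
E
python3 - <<'E'
from h import *
import pickle
d,o=pickle.load(open("w1.pkl","rb"));R,t=cam(d,o)
g=cv2.cvtColor(d["img"],cv2.COLOR_RGB2GRAY); print(g[135:160,60:100].max(), g[140:150,75:80])
for b in [(42,130,60,65),(165,160,60,65),(285,145,60,65)]:
    for thr in (60,75,90):
        s=screws(d,*b,thr=thr)
        if len(s): print(b,thr,np.c_[s.round(1),onplane(d,R,t,s[:,:2],10)[:,:2].round(1)].tolist())
E
```

```text
147 [[140 140 140 140 140]
 [122 123 122 133 142]
 [ 78  79  77 100 109]
 [ 37  36  36  37  35]
 [ 15  17  18  15  16]
 [ 19  20  18  21  18]
 [ 20  20  18  18  21]
 [ 21  20  20  19  19]
 [ 18  20  19  20  20]
 [ 21  21  17  17  19]]
(42, 130, 60, 65) 60 [[90.0, 147.4, 776.0, 500.1, 62.8], [73.9, 166.5, 753.0, 468.7, 95.5], [92.6, 166.7, 729.0, 468.1, 63.4]]
(42, 130, 60, 65) 75 [[70.9, 147.3, 632.0, 500.6, 94.9], [89.9, 147.4, 597.0, 500.2, 62.9], [73.9, 166.5, 563.0, 468.7, 95.4], [92.6, 166.7, 581.0, 468.0, 63.4]]
(42, 130, 60, 65) 90 [[70.9, 147.3, 451.0, 500.6, 95.0], [89.9, 147.3, 435.0, 500.2, 62.9], [73.9, 166.5, 394.0, 468.7, 95.4], [92.6, 166.8, 439.0, 468.0, 63.4]]
(165, 160, 60, 65) 60 [[201.1, 174.9, 717.0, 453.2, -117.6], [208.6, 192.3, 299.0, 423.1, -128.8]]
(165, 160, 60, 65) 75 [[201.1, 174.9, 514.0, 453.2, -117.6], [208.5, 192.3, 45.0, 423.1, -128.6]]
(165, 160, 60, 65) 90 [[201.0, 174.9, 316.0, 453.2, -117.6]]
(285, 145, 60, 65) 60 [[320.5, 165.3, 712.0, 468.8, -315.3], [301.3, 167.2, 725.0, 465.7, -283.7], [310.5, 178.7, 424.0, 446.3, -300.0], [302.2, 185.9, 699.0, 433.9, -286.6]]
(285, 145, 60, 65) 75 [[320.4, 165.4, 533.0, 468.7, -315.2], [301.3, 167.2, 524.0, 465.7, -283.8], [302.2, 185.9, 506.0, 433.8, -286.7]]
(285, 145, 60, 65) 90 [[320.4, 165.3, 351.0, 468.7, -315.1], [301.3, 167.1, 344.0, 465.8, -283.8], [302.2, 185.9, 328.0, 433.8, -286.6]]
```

arm_command([
  [[0,0,0,-370,0,40,1],[0,0,0,-370,0,40,1],[0,0,0,-370,0,40,1],[0,0,0,-370,0,40,1],[0,0,0,-370,0,40,1],[0,0,0,-370,0,40,1],[0,0,0,-370,0,40,1],[0,0,0,-370,0,40,1],[0,0,0,-370,0,40,1],[0,0,0,-370,0,40,1],[0,0,0,-370,0,40,1],[0,0,0,-370,0,40,1]],
])

```text
time_s: 3.15
tool_pos: [520.1, 168.6, 330.4]
orientation: [-90.0, -0.0, -90.1]
ft_force: [-0.1, -0.9, 0.0]
opening: 85.2
```

Run:
```python
from h import *
from bench import r,get_image
import pickle
o=r.get_obs();print(o["time_s"],o["tool_pos"],o["orientation"],o["qd"].round(1))
d=get_image("wrist");pickle.dump((d,o),open("w2.pkl","wb"))
cv2.imwrite("pics/w2.png",cv2.resize(d["img"][:,:,::-1],(768,576),interpolation=cv2.INTER_CUBIC))
```

```text
3.15 [520.1421918  168.59820478 330.38550504] [-8.99901455e+01 -1.69620942e-02 -9.01158222e+01] [-0.1  0.1 -0.3 -0.1 -0.  -0.  -0.2]
```

View pics/w2.png

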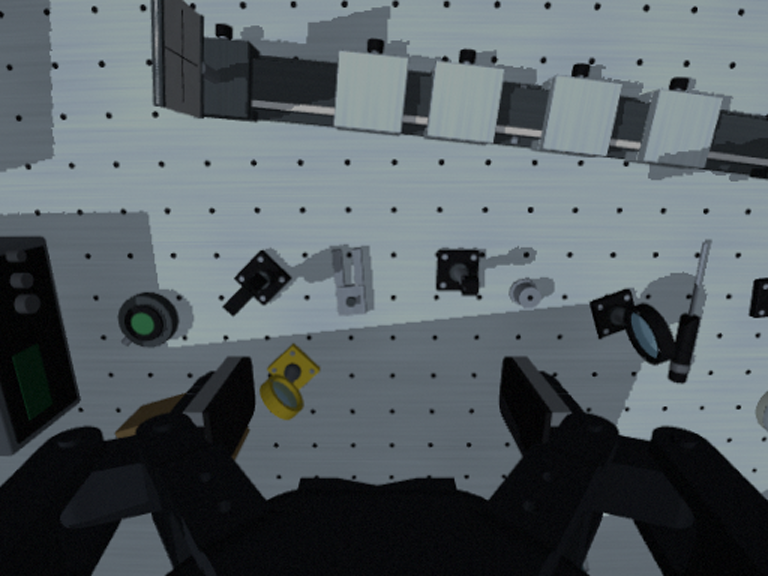

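Run:
```python
from h import *
import pickle
d,o=pickle.load(open("w2.pkl","rb"));R,t=cam(d,o)
for b in [(150,160,55,60),(285,155,50,50),(385,185,75,70)]:
    s=screws(d,*b,thr=75)
    print(b,np.c_[s.round(1),onplane(d,R,t,s[:,:2],10)[:,:2].round(1)].tolist())
im=d["img"][:,:,::-1]
c=im[28:118,215:490]
cv2.imwrite("pics/cz.png",cv2.convertScaleAbs(cv2.resize(c,None,fx=2.9,fy=2.9,interpolation=cv2.INTER_CUBIC),alpha=1.4,beta=-30))
c=im[155:215,145:205]
cv2.imwrite("pics/lz.png",cv2.convertScaleAbs(cv2.resize(c,None,fx=6,fy=6,interpolation=cv2.INTER_CUBIC),alpha=2))
hsv=cv2.cvtColor(c,cv2.COLOR_BGR2HSV);print(im[50:60:5,225:290:5].tolist()[0])
```

```text
(150, 160, 55, 60) [[173.3, 172.5, 568.0, 498.3, 298.1], [160.7, 185.6, 540.0, 476.1, 321.2], [187.4, 186.3, 367.0, 474.6, 276.0], [174.7, 198.5, 520.0, 453.2, 299.1]]
(285, 155, 50, 50) [[296.1, 170.9, 609.0, 500.3, 94.2], [315.3, 171.3, 586.0, 499.6, 62.3], [294.9, 189.7, 566.0, 468.0, 94.9]]
(385, 185, 75, 70) [[417.5, 198.0, 518.0, 452.5, -118.0], [399.7, 204.1, 275.0, 441.8, -88.2], [403.4, 220.6, 84.0, 411.1, -99.4]]
[[160, 155, 144], [161, 161, 148], [160, 161, 150], [161, 161, 149], [160, 159, 144], [161, 161, 147], [160, 161, 149], [161, 160, 145], [160, 160, 146], [151, 147, 133], [38, 35, 31], [40, 37, 33], [31, 29, 27]]
```

View pics/cz.png

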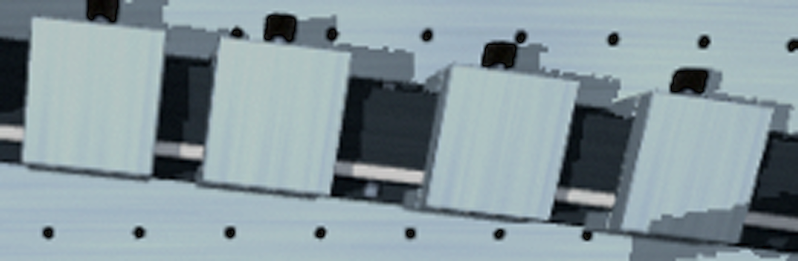

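View pics/lz.png

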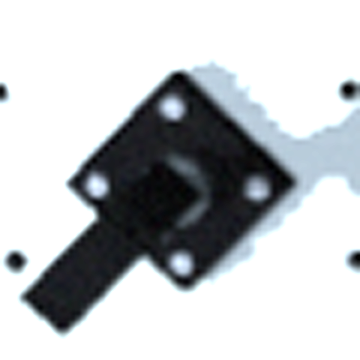

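Run:
```python
from h import *
import pickle
d,o=pickle.load(open("w2.pkl","rb"));R,t=cam(d,o)
g=cv2.cvtColor(d["img"],cv2.COLOR_RGB2GRAY)
Q=np.array([[(33,17),(165,30),(152,178),(24,162)],[(218,38),(350,52),(332,194),(203,182)],[(455,66),(578,82),(550,219),(427,206)],[(652,92),(772,108),(740,243),(617,229)]],float)/2.9+[215,28]-.4
cs=[]
for q in Q:
    for nm,p in (("h",q),("s",cv2.cornerSubPix(g,q.astype(np.float32).reshape(-1,1,2).copy(),(3,3),(-1,-1),(3,100,.01)).reshape(-1,2))):
        P=onplane(d,R,t,p,45)[:,:2]; e=np.roll(P,-1,0)-P
        print(nm,P.mean(0).round(1),np.linalg.norm(e,axis=1).round(1),np.degrees(np.arctan2(e[:,1],e[:,0])).round(1),abs(p-q).max().round(1))
# ring ends
p=onplane(d,R,t,[(152.3,207.2)],70);print("large end r",np.linalg.norm(p[0,:2]-[475.5,298.6]),p)
d,o=pickle.load(open("w1.pkl","rb"));R,t=cam(d,o)
for v in(145+118/4.4,145+222/4.4):
  p=onplane(d,R,t,[(285+(690-528)/4.4,v)],72);print("med",p)
```

```text
h [662.  174.2] [62.1 66.4 62.9 64.6] [-95.3 175.3  83.   -5.3] 0.0
s [662.  174.6] [63.2 67.1 62.8 65.6] [-94.3 174.3  84.4  -5.4] 0.8
h [653.2  86.5] [63.1 64.5 64.1 64.9] [-95.2 176.   85.1  -4.8] 0.0
s [652.4  87. ] [63.1 65.9 63.9 66.6] [-95.2 175.1  85.4  -5.5] 1.3
h [641.9 -25.6] [61.3 63.9 63.3 64.6] [-95.8 175.   84.9  -6.8] 0.0
s [641.6 -25.8] [62.9 67.9 58.4 67.3] [-94.3 174.2  85.1  -2. ] 2.3
h [ 631.9 -125.1] [62.8 64.6 66.3 64.8] [-95.3 176.1  84.8  -7. ] 0.0
s [ 631.5 -125.9] [63.1 69.8 61.2 67.1] [-93.5 174.8  83.9  -3.6] 2.3
large end r 25.250522117256462 [[457.87265828 316.67942729  70.        ]]
med [[ 470.37684841 -302.07726739   72.        ]]
med [[ 435.11515172 -304.3991598    72.        ]]
```

Run:
```python
from h import *
print(plan([520.1,168.6,330.4],-90.1,[484.2,78.9,150],-90.9))
print(plan([520.1,168.6,330.4],-90.1,[484.2,78.9,68],-90.9))
```

```text
{'ry': np.float64(0.014), 'shift': array([ 89.8, 180.4, -35.7]), 'dist': np.float64(205.0), 'dyaw': -0.8}
{'ry': np.float64(0.014), 'shift': array([ 89.8, 262.4, -35.7]), 'dist': np.float64(280.0), 'dyaw': -0.8}
```

arm_command([
  [[0,0.014,0,89.8,180,-35.7,1],[0,0.014,0,89.8,180,-35.7,1],[0,0.014,0,89.8,180,-35.7,1],[0,0.014,0,89.8,180,-35.7,1],[0,0.014,0,89.8,180,-35.7,1],[0,0.014,0,89.8,180,-35.7,1],[0,0.014,0,89.8,180,-35.7,1],[0,0.014,0,89.8,180,-35.7,1]],
])

```text
time_s: 4.0
tool_pos: [485.2, 80.7, 151.6]
orientation: [-89.9, 0.0, -90.8]
ft_force: [0.3, -0.1, -0.8]
opening: 85.3
```

Run:
```python
from h import *
from bench import r,get_image
import pickle
o=r.get_obs();print(o["time_s"],o["tool_pos"],o["orientation"])
d=get_image("wrist");pickle.dump((d,o),open("w3.pkl","wb"))
R,t=cam(d,o)
print(proj(d,R,t,[[484.2,78.9,80],[484.2,78.9,10]]))
cv2.imwrite("pics/w3.png",cv2.resize(d["img"][:,:,::-1],(768,576),interpolation=cv2.INTER_CUBIC))
```

```text
4.0 [485.21062992  80.73887705 151.62065285] [-8.98676563e+01  2.72601236e-02 -9.07800652e+01]
[[254.10194273 209.8055    ]
 [253.35907337 187.29307977]]
```

View pics/w3.png

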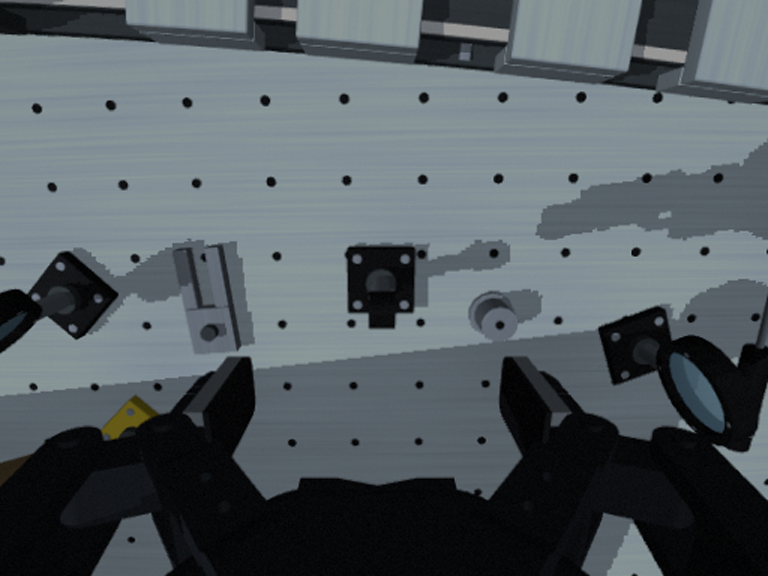

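Run:
```python
from h import *
from bench import r
import pickle
d,o=pickle.load(open("w3.pkl","rb"));R,t=cam(d,o)
for b in [(225,158,58,55),(15,160,65,70),(395,200,60,60)]:
    s=screws(d,*b,thr=75)
    print(b,np.c_[s.round(1),onplane(d,R,t,s[:,:2],10)[:,:2].round(1)].tolist())
o=r.get_obs();print(o["time_s"],o["tool_pos"],o["orientation"])
```

```text
Traceback (most recent call last):
IndexError: too many indices for array: array is 1-dimensional, but 2 were indexed
```

```bash
sed -i 's/<800/<2500/' h.py
python3 - <<'E'
from h import *
from bench import r
import pickle
d,o=pickle.load(open("w3.pkl","rb"));R,t=cam(d,o)
for b in [(225,158,58,55),(15,160,65,70),(395,200,60,60)]:
    s=screws(d,*b,thr=85)
    if len(s):print(b,np.c_[s.round(1),onplane(d,R,t,s[:,:2],10)[:,:2].round(1)].tolist())
o=r.get_obs();print(o["time_s"],o["tool_pos"],o["orientation"])
E
```

```text
(225, 158, 58, 55) [[237.5, 172.4, 1455.0, 499.9, 94.6], [269.5, 172.4, 1438.0, 499.4, 62.5], [237.9, 202.9, 1280.0, 467.8, 95.1], [269.0, 202.8, 1299.0, 467.4, 62.9]]
(15, 160, 65, 70) [[39.7, 177.1, 1423.0, 498.4, 298.6], [23.3, 197.6, 1081.0, 476.7, 321.7], [65.1, 199.8, 486.0, 473.7, 276.2], [48.0, 218.5, 1227.0, 453.0, 299.5]]
(395, 200, 60, 60) [[438.9, 213.8, 1181.0, 452.3, -118.2], [410.1, 222.4, 131.0, 443.1, -88.0]]
4.05 [485.05162137  80.691693   151.45352083] [-8.98818310e+01  2.36009405e-02 -9.07795071e+01]
```

arm_command([
  [[0,0,0,0,0,0,1],[0,0,0,0,0,0,1]],
])

```text
time_s: 4.25
tool_pos: [484.5, 80.2, 150.7]
orientation: [-90.0, 0.0, -90.8]
ft_force: [0.5, 0.3, -0.2]
opening: 85.3
```

arm_command([
  [[0,0,0,1.3,40,-0.7,1],[0,0,0,1.3,65,-0.7,1],[0,0,0,1.3,83,-0.7,1],[0,0,0,1.3,83,-0.7,1],[0,0,0,1.3,83,-0.7,1],[0,0,0,1.3,83,-0.7,-1],[0,0,0,1.3,83,-0.7,-1],[0,0,0,1.3,83,-0.7,-1],[0,0,0,1.3,83,-0.7,-1],[0,0,0,1.3,83,-0.7,-1],[0,0,0,1.3,83,-0.7,-1],[0,0,0,1.3,83,-0.7,-1],[0,0,0,1.3,83,-0.7,-1],[0,0,0,1.3,83,-0.7,-1],[0,0,0,1.3,83,-0.7,-1],[0,0,0,1.3,83,-0.7,-1]],
], grip_force=40)

```text
time_s: 5.85
tool_pos: [483.6, 78.5, 67.6]
orientation: [-90.0, -0.0, -90.8]
ft_force: [-1.6, -2.5, 6.1]
opening: 13.1
```

Run:
```python
from h import *
from bench import r,get_image
import pickle
o=r.get_obs();print(o["time_s"],o["tool_pos"],o["orientation"],o["opening"],o["ft_force"])
d=get_image("wrist");pickle.dump((d,o),open("w4.pkl","wb"))
cv2.imwrite("pics/w4.png",d["img"][:,:,::-1])
print(plan(o["tool_pos"],o["orientation"][2],[631.8,-125.4,260],-95.7))
```

```text
5.85 [483.64709487  78.5496174   67.55249915] [-8.99883229e+01 -1.42282367e-02 -9.08231858e+01] 13.112164089026958 [-1.56793237 -2.45336297  6.14936301]
{'ry': np.float64(0.0851), 'shift': array([ 201.8, -192.4,  151.1]), 'dist': np.float64(317.0), 'dyaw': np.float64(-4.88)}
```

View pics/w4.png

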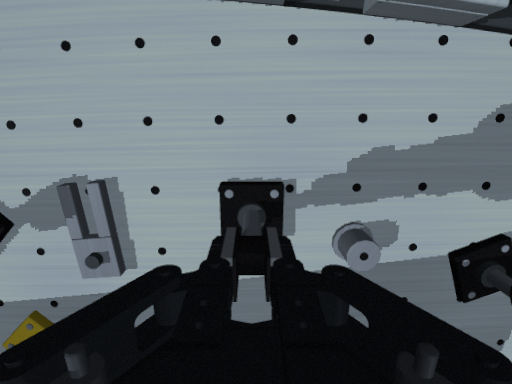

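arm_command([
  [[0,0,0,0,-40,0,-1],[0,0,0,0,-80,0,-1],[0,0,0,0,-120,0,-1],[0,0,0,0,-160,0,-1],[0,0.02,0,35,-192,26,-1],[0,0.04,0,70,-192,52,-1],[0,0.06,0,105,-192,78,-1],[0,0.085,0,140,-192,104,-1],[0,0.085,0,175,-192,130,-1],[0,0.085,0,195,-192,145,-1],[0,0.085,0,201.8,-192,151,-1],[0,0.085,0,201.8,-192,151,-1],[0,0.085,0,201.8,-192,151,-1],[0,0.085,0,201.8,-170,151,-1],[0,0.085,0,201.8,-140,151,-1],[0,0.085,0,201.8,-110,151,-1],[0,0.085,0,201.8,-80,151,-1],[0,0.085,0,201.8,-60,151,-1],[0,0.085,0,201.8,-60,151,-1],[0,0.085,0,201.8,-60,151,-1]],
])

```text
time_s: 7.9
tool_pos: [631.7, -124.2, 128.3]
orientation: [-90.0, 0.0, -95.6]
ft_force: [-0.0, -0.1, -1.1]
opening: 13.0
```

Run:
```python
from h import *
from bench import r,get_image
import pickle
o=r.get_obs();print(o["time_s"],o["tool_pos"],o["orientation"],o["opening"],o["ft_force"])
d=get_image("wrist");pickle.dump((d,o),open("w5.pkl","wb"))
cv2.imwrite("pics/w5.png",cv2.resize(d["img"][:,:,::-1],(768,576),interpolation=cv2.INTER_CUBIC))
```

```text
7.9 [ 631.68778774 -124.21385225  128.26438264] [-8.99771882e+01  1.81075087e-02 -9.56174631e+01] 12.95804561331568 [-0.04192405 -0.13924819 -1.09915022]
```

View pics/w5.png

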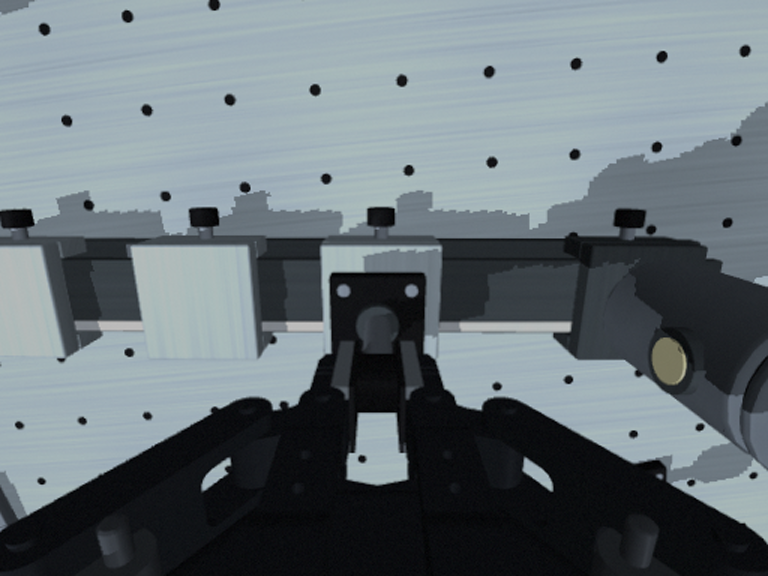

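Run:
```python
from h import *
import pickle
d,o=pickle.load(open("w5.pkl","rb"));R,t=cam(d,o)
s=screws(d,215,178,72,30,thr=85)
zf=10+o["tool_pos"][2]-67.55
T=Rt(o["orientation"])
f=lambda uv,z:((onplane(d,R,t,uv,z)-o["tool_pos"])@T).round(1).tolist()
print("screws tool",s.tolist(),f(s[:,:2],zf))
c=d["img"][145:255,200:310,::-1]
cv2.imwrite("pics/w5z.png",cv2.resize(c,None,fx=5,fy=5,interpolation=cv2.INTER_CUBIC))
g=cv2.cvtColor(d["img"],cv2.COLOR_RGB2GRAY).astype(int)
for v in (175,190,205,215): print(v,g[v,205:222].tolist(),g[v,284:304].tolist())
```

```text
Traceback (most recent call last):
IndexError: too many indices for array: array is 1-dimensional, but 2 were indexed
```

```bash
cat >> h.py <<'E'
import pickle
def look(fn,pic,zfoot0,crop,fx=5):
    d,o=pickle.load(open(fn,"rb"));R,t=cam(d,o);T=Rt(o["orientation"])
    x,y,w,h=crop
    cv2.imwrite(pic,cv2.resize(d["img"][y:y+h,x:x+w,::-1],None,fx=fx,fy=fx,interpolation=cv2.INTER_CUBIC))
    f=lambda uv,z:((onplane(d,R,t,uv,z)-o["tool_pos"])@T).round(1)
    return d,o,f
E
python3 - <<'E'
from h import *
d,o,f=look("w5.pkl","pics/w5z.png",0,(200,145,110,110))
s=screws(d,222,186,60,22,thr=95)
zf=10+o["tool_pos"][2]-67.55
print(s.tolist()); 
if len(s):print(f(s[:,:2],zf))
g=cv2.cvtColor(d["img"],cv2.COLOR_RGB2GRAY).astype(int)
for v in (165,175,190,205,215): print(v,g[v,205:222].tolist(),g[v,284:304].tolist())
E
```

```text
[]
165 [40, 39, 41, 39, 39, 41, 39, 38, 98, 158, 180, 182, 182, 181, 182, 182, 183] [179, 176, 173, 173, 168, 163, 164, 165, 172, 163, 112, 53, 38, 38, 41, 40, 39, 39, 39, 39]
175 [62, 62, 60, 61, 61, 63, 61, 61, 80, 140, 178, 181, 182, 181, 180, 181, 183] [121, 118, 117, 117, 119, 119, 120, 121, 120, 122, 90, 42, 43, 43, 40, 39, 42, 40, 41, 42]
190 [63, 63, 62, 62, 62, 63, 63, 62, 62, 130, 175, 178, 180, 181, 135, 19, 20] [92, 116, 115, 119, 119, 119, 120, 120, 117, 86, 43, 40, 40, 39, 39, 39, 41, 39, 41, 39]
205 [59, 59, 60, 60, 60, 61, 59, 58, 62, 67, 130, 175, 180, 179, 146, 71, 19] [117, 115, 116, 118, 118, 119, 119, 118, 103, 70, 37, 39, 37, 39, 39, 40, 39, 39, 40, 39]
215 [188, 187, 187, 187, 187, 188, 186, 187, 187, 187, 179, 174, 176, 177, 158, 100, 20] [115, 115, 116, 118, 118, 118, 117, 116, 105, 111, 122, 122, 122, 123, 122, 123, 121, 122, 121, 121]
```

View pics/w5z.png

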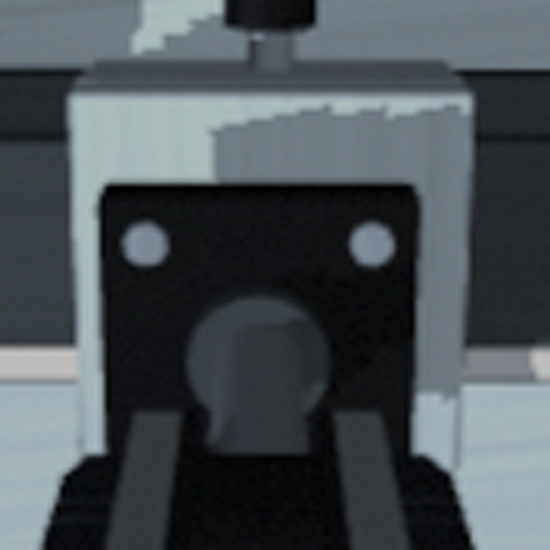

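Run:
```python
from h import *
d,o,f=look("w5.pkl","pics/w5z.png",0,(200,145,110,110))
zf=10+o["tool_pos"][2]-67.55
k=lambda L:[(200+a/5-.4,145+b/5-.4) for a,b in L]
print("screw",f(k([(146,245),(372,245)]),zf).tolist())
print("foot far corners",f(k([(104,187),(415,187)]),zf).tolist())
print("carrier",f(k([(69,92),(473,92),(75,330),(463,330)]),45).tolist())
```

```text
screw [[-16.3, 57.6, 15.9], [15.7, 57.6, 15.8]]
foot far corners [[-22.0, 57.6, 24.3], [21.6, 57.6, 24.3]]
carrier [[-29.9, 83.3, 33.4], [33.2, 83.3, 33.4], [-30.4, 83.3, -5.9], [33.2, 83.3, -6.0]]
```

arm_command([
  [[0,0,0,1.8,5,0.6,-1],[0,0,0,1.8,10,0.6,-1],[0,0,0,1.8,13,0.6,-1],[0,0,0,1.8,15,0.6,-1],[0,0,0,1.8,15.5,0.6,-1],[0,0,0,1.8,15.5,0.6,-1],[0,0,0,1.8,15.5,0.6,-1]],
])

```text
time_s: 8.65
tool_pos: [632.2, -127.2, 112.6]
orientation: [-90.0, -0.0, -95.7]
ft_force: [-5.0, 0.5, 11.6]
opening: 12.9
```

Run:
```python
from bench import r,get_image
import pickle
o=r.get_obs();d=get_image("wrist");pickle.dump((d,o),open("w6.pkl","wb"))
from h import *
d,o,f=look("w6.pkl","pics/w6z.png",0,(200,145,110,110))
```

```text
(no output)
```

View pics/w6z.png

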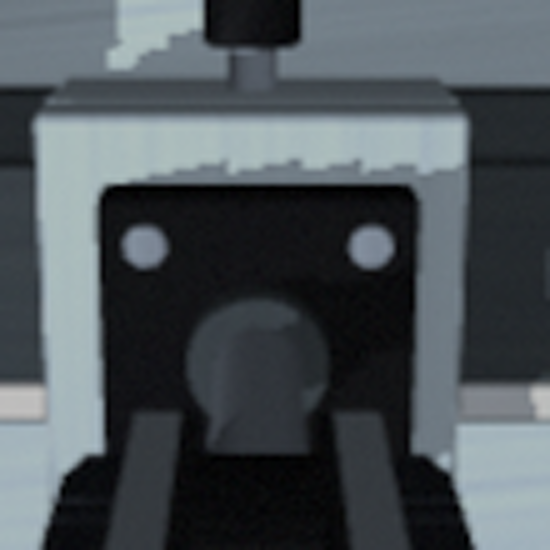

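arm_command([
  [[0,0,0,0,-3,0,-1],[0,0,0,-1.2,-3,0,-1],[0,0,0,-1.2,-3,0,-1],[0,0,0,-1.2,-3,0,-1],[0,0,0,-1.2,-1,0,-1],[0,0,0,-1.2,-0.3,0,-1],[0,0,0,-1.2,-0.3,0,-1],[0,0,0,-1.2,-0.3,0,-1],[0,0,0,-1.2,-0.3,0,-0.2],[0,0,0,-1.2,-0.3,0,-0.2],[0,0,0,-1.2,-0.3,0,-0.2],[0,0,0,-1.2,-0.3,0,-0.2],[0,0,0,-1.2,-0.3,0,-0.2],[0,0,0,-1.2,-0.3,0,-0.2],[0,0,0,-1.2,-15,0,-0.2],[0,0,0,-1.2,-45,0,-0.2],[0,0,0,-1.2,-85,0,0.5],[0,0,0,-1.2,-130,0,1],[0,0,0,-1.2,-150,0,1],[0,0,0,-1.2,-150,0,1]],
])

```text
time_s: 10.7
tool_pos: [633.4, -125.9, 266.6]
orientation: [-89.7, -0.0, -95.7]
ft_force: [-0.2, 0.2, -0.0]
opening: 85.4
```

Run:
```python
from bench import r,get_image
import pickle
o=r.get_obs();d=get_image("wrist");pickle.dump((d,o),open("w7.pkl","wb"))
from h import *
print(o["time_s"],o["tool_pos"],o["orientation"],o["opening"],o["ft_force"])
cv2.imwrite("pics/w7.png",cv2.resize(d["img"][:,:,::-1],(768,576),interpolation=cv2.INTER_CUBIC))
```

```text
10.7 [ 633.42823691 -125.85569691  266.57392356] [-8.96564104e+01 -3.64939458e-02 -9.56819667e+01] 85.37398623245971 [-0.19318002  0.2447561  -0.02736851]
```

View pics/w7.png

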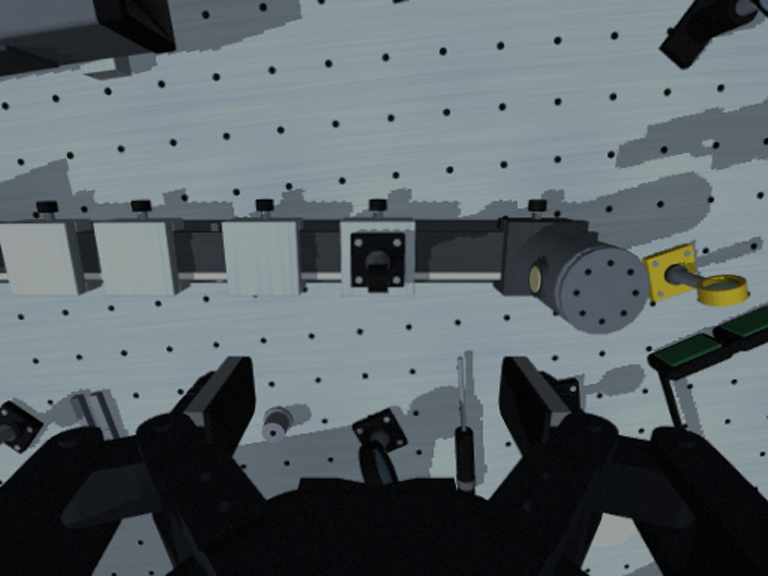

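Run:
```python
from h import *
d,o,f=look("w7.pkl","pics/w7z.png",0,(220,140,64,64),8)
s=screws(d,228,150,48,50,thr=90);print(s.tolist());print(f(s[:,:2],55).tolist())
c=d["img"][135:205,0:290,::-1]
cv2.imwrite("pics/w7c.png",cv2.resize(c,None,fx=2.7,fy=2.7,interpolation=cv2.INTER_CUBIC))
```

```text
[[238.4436331775701, 161.3117698598131, 856.0], [264.20494538834953, 161.3059769417476, 824.0], [238.83341503267974, 186.2933823529412, 765.0], [263.9197154471545, 186.27760840108402, 738.0]]
[[-16.1, 211.7, 13.9], [15.9, 211.7, 13.9], [-16.0, 211.5, -18.1], [15.9, 211.5, -18.1]]
```

View pics/w7z.png

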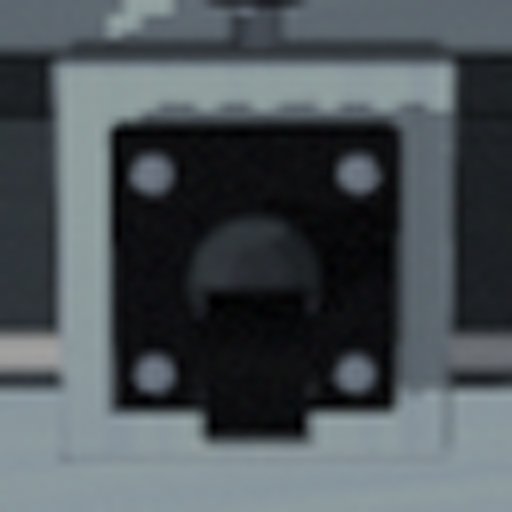

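Run:
```python
from h import *
d,o,f=look("w7.pkl","pics/w7z.png",0,(220,140,64,64),8)
p=f([(220+a/8-.44,140+b/8-.44) for a,b in [(55,62),(455,62),(447,458),(66,458)]],45);print(p.tolist(),p.mean(0))
```

```text
[[-31.6, 221.7, 30.2], [31.7, 221.8, 30.1], [31.9, 221.4, -35.1], [-31.3, 221.3, -35.0]] [ 1.7500e-01  2.2155e+02 -2.4500e+00]
```

View pics/w7c.png

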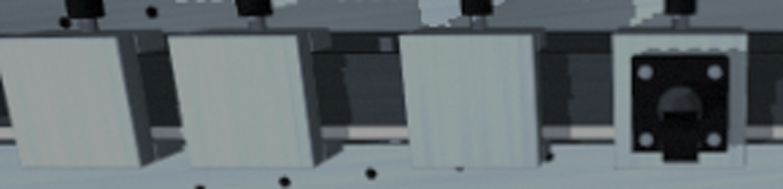

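Run:
```python
from h import *
print(plan([632.6,-126,263],-95.7,[451.3,-301,160],-84.8))
```

```text
{'ry': np.float64(-0.1902), 'shift': array([ 192.1,  103. , -163. ]), 'dist': np.float64(272.0), 'dyaw': 10.9}
```

arm_command([
  [[0,-0.19,0,192,0,-163,1],[0,-0.19,0,192,0,-163,1],[0,-0.19,0,192,0,-163,1],[0,-0.19,0,192,0,-163,1],[0,-0.19,0,192,0,-163,1],[0,-0.19,0,192,50,-163,1],[0,-0.19,0,192,103,-163,1],[0,-0.19,0,192,103,-163,1],[0,-0.19,0,192,103,-163,1],[0,-0.19,0,192,103,-163,1],[0,-0.19,0,192,103,-163,1],[0,-0.19,0,192,103,-163,1],[0,-0.19,0,192,103,-163,1]],
])

```text
time_s: 12.05
tool_pos: [451.3, -300.9, 159.6]
orientation: [-90.0, -0.0, -84.8]
ft_force: [-0.5, 0.2, -0.9]
opening: 85.5
```

Run:
```python
from bench import r,get_image
import pickle
o=r.get_obs();d=get_image("wrist");pickle.dump((d,o),open("w8.pkl","wb"))
from h import *
print(o["time_s"],o["tool_pos"],o["orientation"])
cv2.imwrite("pics/w8.png",cv2.resize(d["img"][:,:,::-1],(768,576),interpolation=cv2.INTER_CUBIC))
d,o,f=look("w8.pkl","pics/w8z.png",0,(200,140,110,110),5)
s=screws(d,215,145,80,80,thr=90);print(s.round(1).tolist());print(f(s[:,:2],10).tolist())
```

```text
12.05 [ 451.30138955 -300.92039933  159.63469204] [-8.99514200e+01 -4.98399206e-02 -8.47896219e+01]
[[266.7, 169.0, 1130.0], [235.4, 169.4, 1209.0], [266.4, 198.9, 1080.0], [236.1, 199.1, 1024.0]]
[[15.7, 149.7, 16.0], [-16.4, 149.6, 15.7], [15.9, 149.6, -16.1], [-16.2, 149.6, -16.3]]
```

View pics/w8.png

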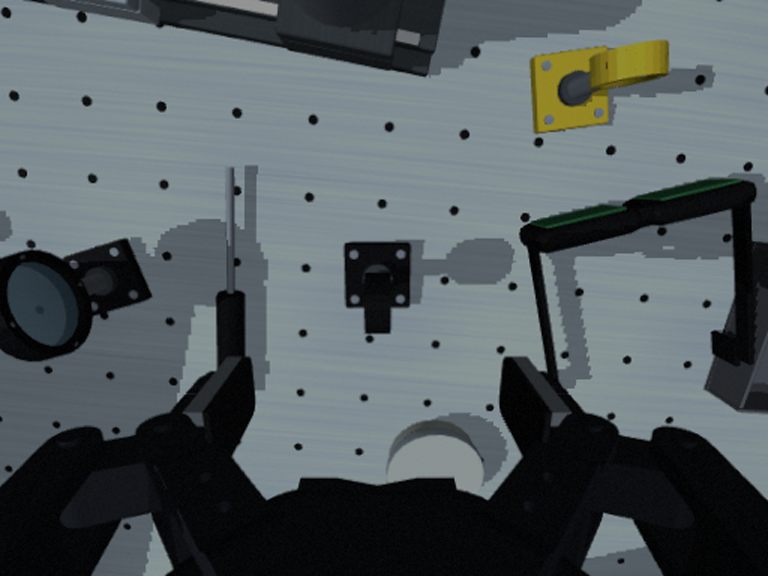

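arm_command([
  [[0,-0.006,0,-0.2,40,-0.2,1],[0,-0.006,0,-0.2,65,-0.2,1],[0,-0.006,0,-0.2,84.6,-0.2,1],[0,-0.006,0,-0.2,84.6,-0.2,1],[0,-0.006,0,-0.2,84.6,-0.2,1],[0,-0.006,0,-0.2,84.6,-0.2,-1],[0,-0.006,0,-0.2,84.6,-0.2,-1],[0,-0.006,0,-0.2,84.6,-0.2,-1],[0,-0.006,0,-0.2,84.6,-0.2,-1],[0,-0.006,0,-0.2,84.6,-0.2,-1],[0,-0.006,0,-0.2,84.6,-0.2,-1],[0,-0.006,0,-0.2,84.6,-0.2,-1],[0,-0.006,0,-0.2,84.6,-0.2,-1],[0,-0.006,0,-0.2,84.6,-0.2,-1],[0,-0.006,0,-0.2,84.6,-0.2,-1],[0,-0.006,0,-0.2,84.6,-0.2,-1]],
])

```text
time_s: 13.7
tool_pos: [450.9, -300.8, 74.4]
orientation: [-90.0, -0.0, -84.5]
ft_force: [-1.1, -1.3, 5.1]
opening: 13.0
```

Run:
```python
from h import *
from bench import r
o=r.get_obs();print(o["time_s"],o["tool_pos"],o["orientation"])
print(plan(o["tool_pos"],o["orientation"][2],[642.3,-26.2,270],-95.7))
```

```text
13.7 [ 450.8834416  -300.82594781   74.39350627] [-8.99838869e+01 -2.13312369e-02 -8.44608924e+01]
{'ry': np.float64(0.1962), 'shift': array([-254.9, -195.6,  217. ]), 'dist': np.float64(388.0), 'dyaw': np.float64(-11.24)}
```

arm_command([
  [[0,0,0,0,-40,0,-1],[0,0,0,0,-80,0,-1],[0,0,0,0,-120,0,-1],[0,0,0,0,-160,0,-1],[0,0.03,0,-32,-195,27,-1],[0,0.06,0,-64,-195,54,-1],[0,0.09,0,-96,-195,82,-1],[0,0.12,0,-128,-195,109,-1],[0,0.15,0,-160,-195,136,-1],[0,0.18,0,-192,-195,163,-1],[0,0.196,0,-224,-195,190,-1],[0,0.196,0,-245,-195,208,-1],[0,0.196,0,-255,-195,217,-1],[0,0.196,0,-255,-195,217,-1],[0,0.196,0,-255,-165,217,-1],[0,0.196,0,-255,-130,217,-1],[0,0.196,0,-255,-95,217,-1],[0,0.196,0,-255,-65,217,-1],[0,0.196,0,-255,-55,217,-1],[0,0.196,0,-255,-55,217,-1]],
])

```text
time_s: 15.7
tool_pos: [641.2, -26.9, 128.3]
orientation: [-90.1, -0.0, -95.7]
ft_force: [0.6, 0.3, -1.0]
opening: 13.3
```

arm_command([
  [[0,0,0,0,0,0,-1],[0,0,0,0,0,0,-1]],
])

```text
time_s: 15.9
tool_pos: [642.9, -26.0, 131.0]
orientation: [-89.9, 0.0, -95.7]
ft_force: [-0.0, 1.7, -1.8]
opening: 13.3
```

```bash
cat > snap.py <<'E'
import sys
from bench import r,get_image
from h import *
n=sys.argv[1]
o=r.get_obs();d=get_image("wrist");pickle.dump((d,o),open(n+".pkl","wb"))
print(o["time_s"],o["tool_pos"].round(1),o["orientation"].round(2),o["opening"],o["ft_force"].round(1))
look(n+".pkl",f"pics/{n}z.png",0,(195,140,120,115),5)
E
python3 snap.py w9
```

```text
15.9 [642.9 -26.  131. ] [-89.86   0.   -95.7 ] 13.26963147321258 [-0.   1.7 -1.8]
```

View pics/w9z.png

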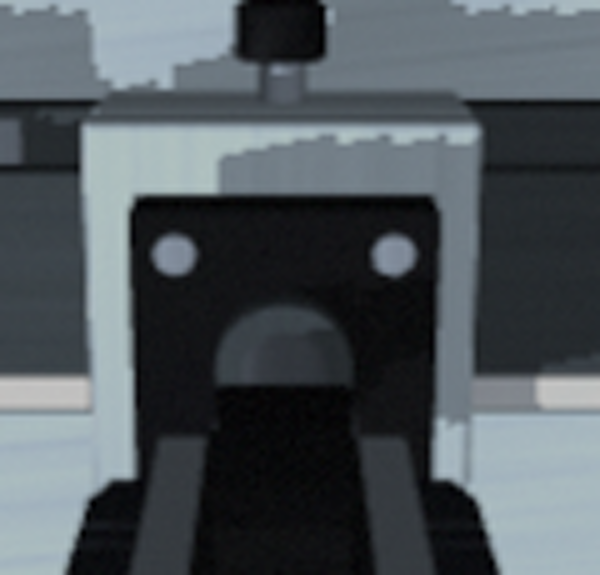

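Run:
```python
from h import *
d,o,f=look("w9.pkl","pics/w9z.png",0,(195,140,120,115),5)
zf=10+o["tool_pos"][2]-74.4
k=lambda L:[(195+a/5-.4,140+b/5-.4) for a,b in L]
print("screw",f(k([(174,254),(394,254)]),zf).tolist())
print("carrier",f(k([(83,124),(481,124),(93,370),(474,370)]),45).tolist())
```

```text
screw [[-16.4, 64.4, 16.3], [15.8, 64.4, 16.3]]
carrier [[-32.1, 86.1, 31.9], [31.0, 86.1, 31.8], [-32.0, 86.0, -9.5], [31.4, 86.0, -9.6]]
```

arm_command([
  [[0,0,0,-0.2,3,-0.7,-1],[0,0,0,-0.2,6,-0.7,-1],[0,0,0,-0.2,8,-0.7,-1],[0,0,0,-0.2,8.5,-0.7,-1],[0,0,0,-0.2,8.5,-0.7,-1],[0,0,0,-0.2,8.5,-0.7,-1]],
])

```text
time_s: 16.55
tool_pos: [641.4, -25.5, 120.7]
orientation: [-90.0, 0.0, -95.7]
ft_force: [-0.1, -0.0, -1.1]
opening: 13.1
```

```bash
python3 snap.py w10
```

```text
16.55 [641.4 -25.5 120.7] [-9.000e+01  1.000e-02 -9.569e+01] 13.063218704895428 [-0.1 -0.  -1.1]
```

View pics/w10z.png

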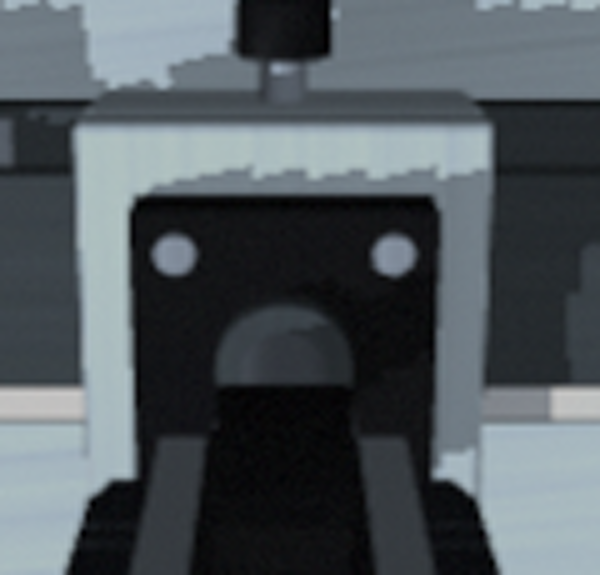

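Run:
```python
from h import *
d,o,f=look("w10.pkl","pics/w10z.png",0,(195,140,120,115),5)
zf=10+o["tool_pos"][2]-74.4
k=lambda L:[(195+a/5-.4,140+b/5-.4) for a,b in L]
print("screw",f(k([(174,254),(394,254)]),zf).tolist())
print("carrier",f(k([(75,124.5),(492,124.5),(86,390),(484,390)]),45).tolist())
```

```text
screw [[-16.4, 64.4, 16.4], [15.8, 64.4, 16.3]]
carrier [[-31.8, 75.7, 33.6], [31.2, 75.7, 33.5], [-31.8, 75.7, -9.2], [31.6, 75.7, -9.2]]
```

arm_command([
  [[0,0,0,0,1.0,0,-1],[0,0,0,0,1.4,0,-1],[0,0,0,0,1.4,0,-1],[0,0,0,0,1.4,0,-0.2],[0,0,0,0,1.4,0,-0.2],[0,0,0,0,1.4,0,-0.2],[0,0,0,0,1.4,0,-0.2],[0,0,0,0,1.4,0,-0.2],[0,0,0,0,1.4,0,-0.2],[0,0,0,0,-15,0,-0.2],[0,0,0,0,-45,0,-0.2],[0,0,0,0,-85,0,0.5],[0,0,0,0,-130,0,1],[0,0,0,0,-150,0,1],[0,0,0,0,-150,0,1]],
])

```text
time_s: 18.1
tool_pos: [642.6, -25.3, 275.6]
orientation: [-89.7, 0.0, -95.7]
ft_force: [-0.5, 0.1, -0.6]
opening: 85.5
```

```bash
python3 snap.py w11
python3 - <<'E'
from h import *
d,o=pickle.load(open("w11.pkl","rb"))
cv2.imwrite("pics/w11.png",cv2.resize(d["img"][:,:,::-1],(768,576),interpolation=cv2.INTER_CUBIC))
print(o["joints"].round(0))
print(plan([641.6,-25.8,o["tool_pos"][2]],-95.7,[475.4,299,165],43.7-180))
print(plan([641.6,-25.8,o["tool_pos"][2]],-95.7,[475.4,299,165],43.7))
E
```

```text
18.1 [642.6 -25.3 275.6] [-8.966e+01  2.000e-02 -9.568e+01] 85.50057691476285 [-0.5  0.1 -0.6]
[  19.   26.  -27.   87.   12.   69. -106.]
{'ry': np.float64(0.7086), 'shift': array([-306.7,  110.6, -197.6]), 'dist': np.float64(381.0), 'dyaw': -40.6}
{'ry': np.float64(-2.433), 'shift': array([-306.7,  110.6, -197.6]), 'dist': np.float64(381.0), 'dyaw': 139.4}
```

View pics/w11.png

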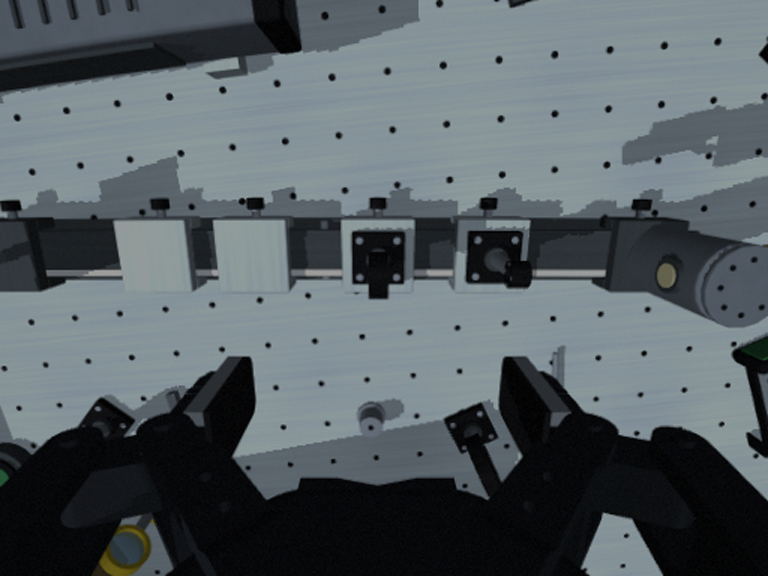

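arm_command([
  [[0,-2.433,0,-307,30,-198,1],[0,-2.433,0,-307,30,-198,1],[0,-2.433,0,-307,30,-198,1],[0,-2.433,0,-307,30,-198,1],[0,-2.433,0,-307,30,-198,1],[0,-2.433,0,-307,30,-198,1],[0,-2.433,0,-307,30,-198,1],[0,-2.433,0,-307,30,-198,1],[0,-2.433,0,-307,30,-198,1],[0,-2.433,0,-307,30,-198,1],[0,-2.433,0,-307,30,-198,1],[0,-2.433,0,-307,30,-198,1],[0,-2.433,0,-307,30,-198,1],[0,-2.433,0,-307,30,-198,1],[0,-2.433,0,-307,30,-198,1],[0,-2.433,0,-307,30,-198,1],[0,-2.433,0,-307,30,-198,1],[0,-2.433,0,-307,30,-198,1],[0,-2.433,0,-307,30,-198,1],[0,-2.433,0,-307,30,-198,1]],
])

```text
time_s: 20.15
tool_pos: [474.7, 299.5, 240.7]
orientation: [-90.0, 0.0, 43.6]
ft_force: [-0.5, -0.8, -0.6]
opening: 85.6
```

arm_command([
  [[0,0,0,0,0,0,1],[0,0,0,0,0,0,1]],
])

```text
time_s: 20.35
tool_pos: [474.7, 299.6, 240.7]
orientation: [-90.0, -0.0, 43.7]
ft_force: [0.4, 0.5, 0.6]
opening: 85.7
```

```bash
python3 snap.py w12
python3 - <<'E'
from h import *
d,o=pickle.load(open("w12.pkl","rb"))
cv2.imwrite("pics/w12.png",cv2.resize(d["img"][:,:,::-1],(768,576),interpolation=cv2.INTER_CUBIC))
print(o["joints"].round(0))
E
```

```text
20.35 [474.7 299.6 240.7] [-90.01  -0.    43.68] 85.67220678707442 [0.4 0.5 0.6]
[ 12.  30. -63. 100.  29.  68. -16.]
```

View pics/w12.png

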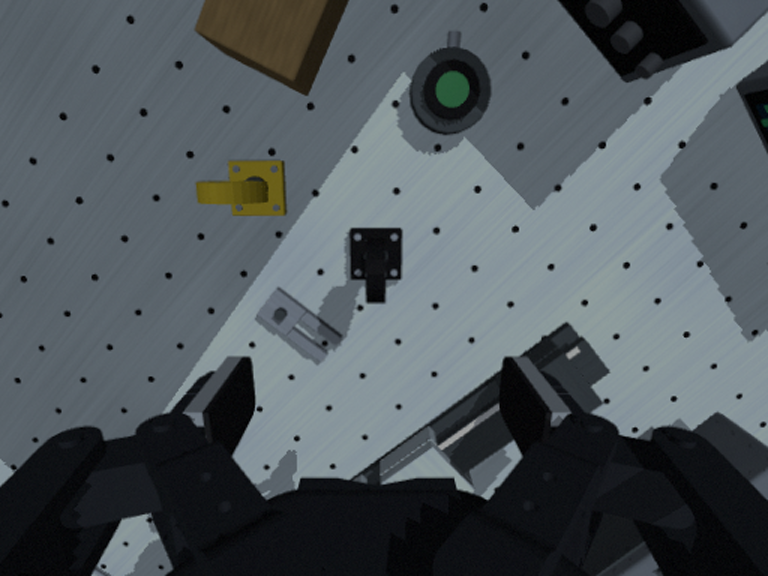

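Run:
```python
from h import *
d,o,f=look("w12.pkl","pics/w12z.png",0,(195,140,120,115),5)
s=screws(d,228,148,46,45,thr=70);print(s.round(1).tolist());print(f(s[:,:2],10).tolist())
```

```text
[[238.0, 157.7, 1079.0], [262.4, 157.7, 1067.0], [237.9, 181.2, 635.0], [262.2, 181.4, 964.0]]
[[-16.2, 230.7, 14.3], [15.7, 230.7, 14.2], [-16.7, 230.7, -17.4], [15.8, 230.7, -17.7]]
```

View pics/w12z.png

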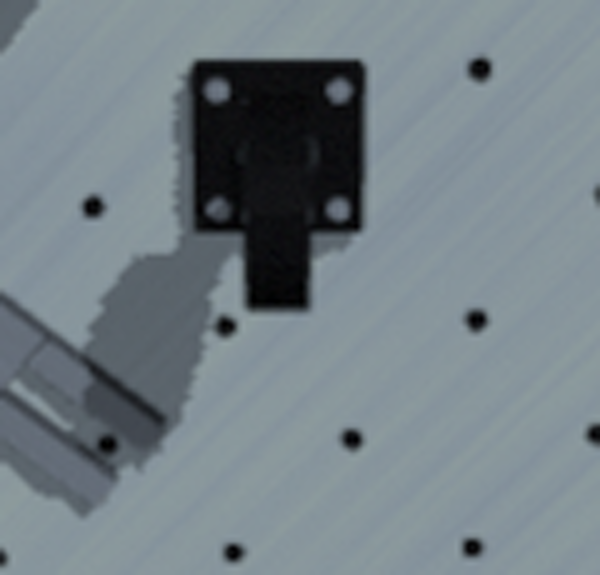

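arm_command([
  [[0,0,0,-0.3,45,-1.4,1],[0,0,0,-0.3,90,-1.4,1],[0,0,0,-0.3,125,-1.4,1],[0,0,0,-0.3,148,-1.4,1],[0,0,0,-0.3,158.7,-1.4,1],[0,0,0,-0.3,158.7,-1.4,1],[0,0,0,-0.3,158.7,-1.4,1],[0,0,0,-0.3,158.7,-1.4,1],[0,0,0,-0.3,158.7,-1.4,-1],[0,0,0,-0.3,158.7,-1.4,-1],[0,0,0,-0.3,158.7,-1.4,-1],[0,0,0,-0.3,158.7,-1.4,-1],[0,0,0,-0.3,158.7,-1.4,-1],[0,0,0,-0.3,158.7,-1.4,-1],[0,0,0,-0.3,158.7,-1.4,-1],[0,0,0,-0.3,158.7,-1.4,-1],[0,0,0,-0.3,158.7,-1.4,-1],[0,0,0,-0.3,158.7,-1.4,-1],[0,0,0,-0.3,158.7,-1.4,-1]],
])

```text
time_s: 22.3
tool_pos: [475.4, 298.2, 82.1]
orientation: [-90.0, 0.0, 43.7]
ft_force: [-2.1, -3.0, 5.4]
opening: 12.8
```

```bash
python3 snap.py w13
python3 - <<'E'
from h import *
d,o=pickle.load(open("w13.pkl","rb"))
print(plan(o["tool_pos"],o["orientation"][2],[653.5,86.5,280],84.3))
E
```

```text
22.3 [475.4 298.2  82.1] [-9.001e+01  2.000e-02  4.372e+01] 12.762902368981864 [-2.1 -3.   5.4]
{'ry': np.float64(-0.7083), 'shift': array([ -17.6, -197.9, -276.1]), 'dist': np.float64(340.0), 'dyaw': np.float64(40.58)}
```

View pics/w13z.png

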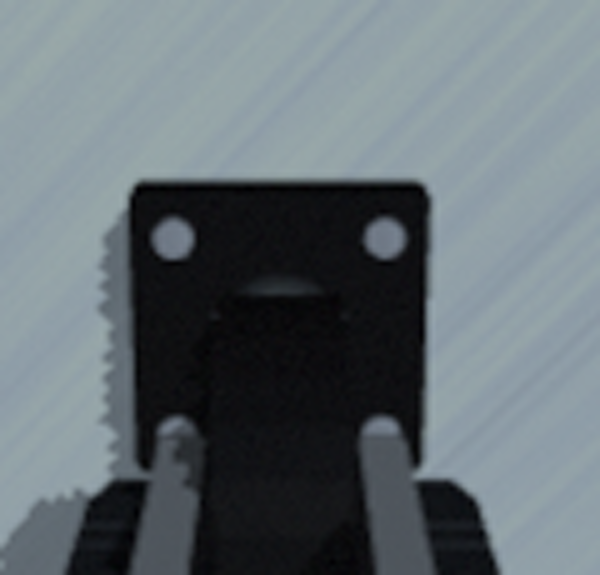

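arm_command([
  [[0,0,0,0,-40,0,-1],[0,0,0,0,-80,0,-1],[0,0,0,0,-120,0,-1],[0,0,0,0,-160,0,-1],[0,-0.1,0,-2,-197,-35,-1],[0,-0.2,0,-4,-197,-70,-1],[0,-0.3,0,-6,-197,-105,-1],[0,-0.4,0,-9,-197,-140,-1],[0,-0.5,0,-11,-197,-175,-1],[0,-0.6,0,-13,-197,-210,-1],[0,-0.7,0,-15,-197,-245,-1],[0,-0.708,0,-17,-197,-268,-1],[0,-0.708,0,-17.6,-197,-276,-1],[0,-0.708,0,-17.6,-197,-276,-1],[0,-0.708,0,-17.6,-165,-276,-1],[0,-0.708,0,-17.6,-130,-276,-1],[0,-0.708,0,-17.6,-95,-276,-1],[0,-0.708,0,-17.6,-65,-276,-1],[0,-0.708,0,-17.6,-50,-276,-1],[0,-0.708,0,-17.6,-50,-276,-1]],
])

```text
time_s: 24.35
tool_pos: [652.4, 87.4, 130.7]
orientation: [-89.9, 0.0, 84.3]
ft_force: [0.0, -0.1, -1.8]
opening: 12.7
```

arm_command([
  [[0,0,0,0,0,0,-1],[0,0,0,0,0,0,-1],[0,0,0,0,0,0,-1]],
])

```text
time_s: 24.65
tool_pos: [654.0, 86.9, 133.3]
orientation: [-90.1, -0.0, 84.3]
ft_force: [-0.3, 0.6, -1.5]
opening: 13.2
```

```bash
python3 snap.py w14
python3 - <<'E'
from h import *
d,o=pickle.load(open("w14.pkl","rb"));print(o["joints"].round(0))
cv2.imwrite("pics/w14.png",cv2.resize(d["img"][:,:,::-1],(768,576),interpolation=cv2.INTER_CUBIC))
E
```

```text
24.65 [654.   86.9 133.3] [-9.009e+01 -2.000e-02  8.427e+01] 13.214472086013329 [-0.3  0.6 -1.5]
[ 29.  49. -61.  91.  46.  68.  42.]
```

View pics/w14.png

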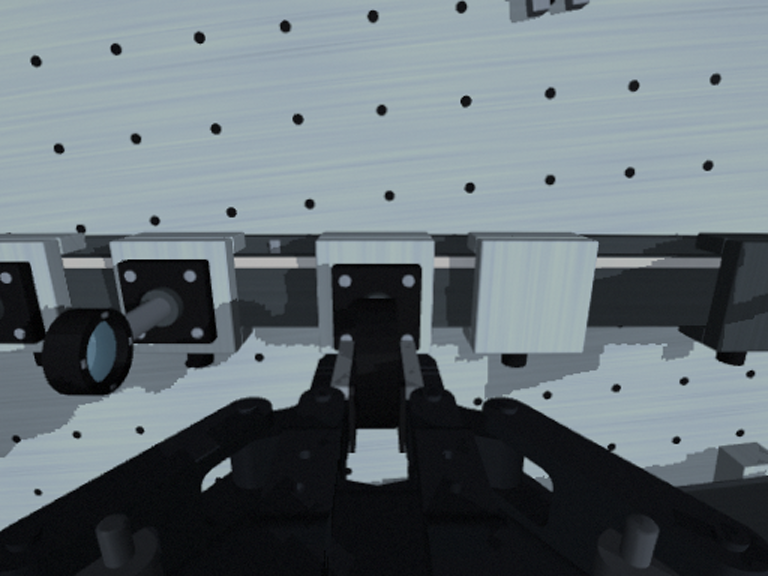

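View pics/w14z.png

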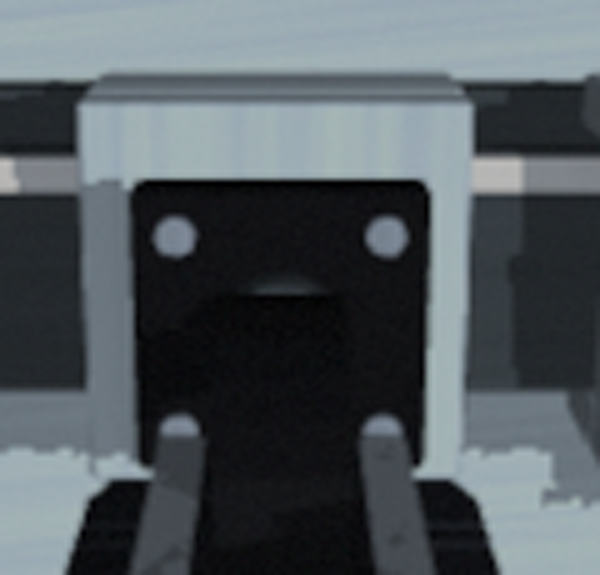

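Run:
```python
from h import *
d,o,f=look("w14.pkl","pics/x.png",0,(195,140,120,115),5)
zf=10+o["tool_pos"][2]-82.1
k=lambda L:[(195+a/5-.4,140+b/5-.4) for a,b in L]
print("screw",f(k([(175,237),(386,237)]),zf).tolist())
print("carrier",f(k([(78,100),(473,100),(90,400),(467,400)]),45).tolist())
```

```text
screw [[-15.8, 72.1, 15.5], [16.2, 72.1, 15.5]]
carrier [[-32.1, 88.3, 33.9], [30.9, 88.3, 33.8], [-32.2, 88.3, -17.3], [31.7, 88.4, -17.3]]
```

arm_command([
  [[0,0,0,-0.6,1.5,0.9,-1],[0,0,0,-0.6,3,0.9,-1],[0,0,0,-0.6,3.5,0.9,-1],[0,0,0,-0.6,3.5,0.9,-1],[0,0,0,-0.6,3.5,0.9,-1],[0,0,0,-0.6,3.5,0.9,-1]],
])

```text
time_s: 25.3
tool_pos: [652.6, 86.2, 128.5]
orientation: [-90.0, -0.0, 84.3]
ft_force: [0.1, 0.1, -3.0]
opening: 13.1
```

```bash
python3 snap.py w15
```

```text
25.3 [652.6  86.2 128.5] [-9.000e+01 -1.000e-02  8.429e+01] 13.127079625387239 [ 0.1  0.1 -3. ]
```

View pics/w15z.png

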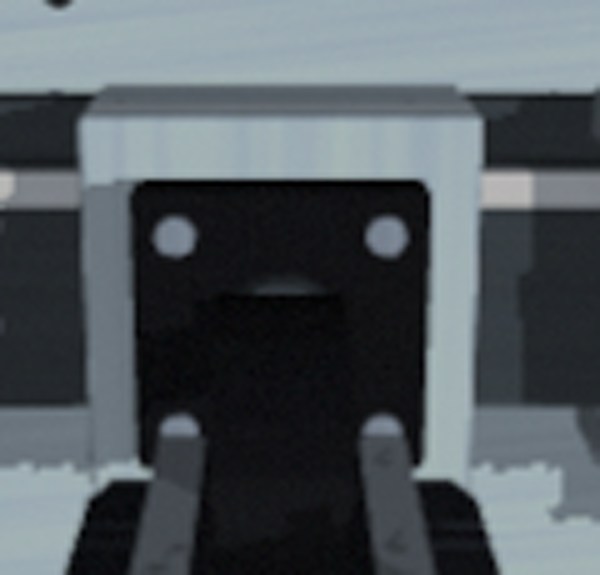

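Run:
```python
from h import *
d,o,f=look("w15.pkl","pics/x.png",0,(195,140,120,115),5)
zf=10+o["tool_pos"][2]-82.1
k=lambda L:[(195+a/5-.4,140+b/5-.4) for a,b in L]
print("screw",f(k([(175,237),(386,237)]),zf).tolist())
print("carrier",f(k([(79,115),(484,115),(90,400),(475,400)]),45).tolist())
```

```text
screw [[-15.8, 72.1, 15.5], [16.2, 72.1, 15.5]]
carrier [[-31.3, 83.5, 32.3], [32.0, 83.5, 32.2], [-31.5, 83.5, -15.4], [32.4, 83.5, -15.4]]
```

arm_command([
  [[0,0,0,0,1.0,0,-1],[0,0,0,0,1.5,0,-1],[0,0,0,0,1.5,0,-1],[0,0,0,0,1.5,0,-0.2],[0,0,0,0,1.5,0,-0.2],[0,0,0,0,1.5,0,-0.2],[0,0,0,0,1.5,0,-0.2],[0,0,0,0,1.5,0,-0.2],[0,0,0,0,1.5,0,-0.2],[0,0,0,0,-15,0,-0.2],[0,0,0,0,-45,0,-0.2],[0,0,0,0,-85,0,0.5],[0,0,0,0,-130,0,1],[0,0,0,0,-150,0,1],[0,0,0,0,-150,0,1]],
])

```text
time_s: 26.85
tool_pos: [653.3, 87.1, 283.1]
orientation: [-90.3, -0.1, 84.3]
ft_force: [-0.0, -0.5, 0.2]
opening: 85.3
```

```bash
python3 snap.py w16
python3 - <<'E'
from h import *
d,o=pickle.load(open("w16.pkl","rb"))
cv2.imwrite("pics/w16.png",cv2.resize(d["img"][:,:,::-1],(768,576),interpolation=cv2.INTER_CUBIC))
print(o["joints"].round(0))
for y in(110.2,-69.8): print(plan([652.7,86.5,278.4],84.3,[432.6,-108.3,240],y))
E
```

```text
26.85 [653.3  87.1 283.1] [-9.028e+01 -8.000e-02  8.430e+01] 85.25354643331443 [-0.  -0.5  0.2]
[ 31.  41. -67.  83.  38.  80.  47.]
{'ry': np.float64(-0.452), 'shift': array([-215.7,   38.4,  199.7]), 'dist': np.float64(296.0), 'dyaw': 25.9}
{'ry': np.float64(2.6896), 'shift': array([-215.7,   38.4,  199.7]), 'dist': np.float64(296.0), 'dyaw': -154.1}
```

View pics/w16.png

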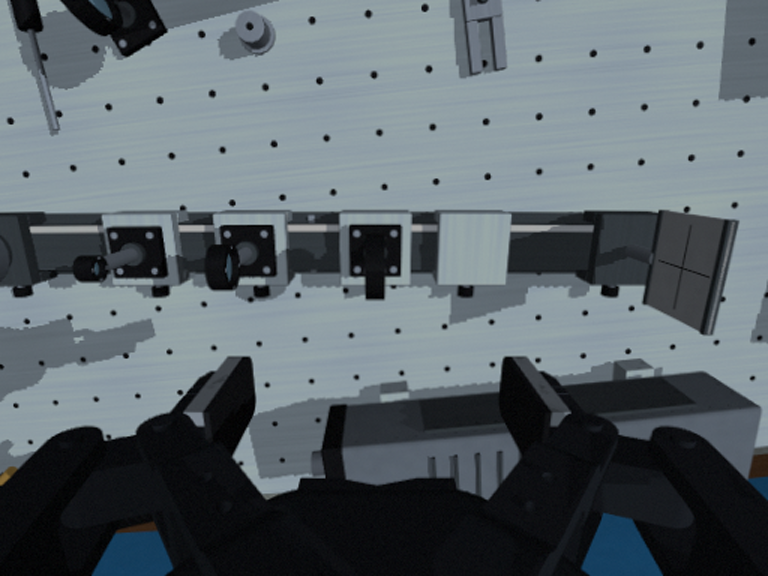

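arm_command([
  [[0,-0.452,0,-216,38,200,1],[0,-0.452,0,-216,38,200,1],[0,-0.452,0,-216,38,200,1],[0,-0.452,0,-216,38,200,1],[0,-0.452,0,-216,38,200,1],[0,-0.452,0,-216,38,200,1],[0,-0.452,0,-216,38,200,1],[0,-0.452,0,-216,38,200,1],[0,-0.452,0,-216,38,200,1],[0,-0.452,0,-216,38,200,1],[0,-0.452,0,-216,38,200,1],[0,-0.452,0,-216,38,200,1],[0,-0.452,0,-216,38,200,1]],
])

```text
time_s: 28.2
tool_pos: [432.3, -108.3, 240.4]
orientation: [-90.0, -0.0, 110.2]
ft_force: [-0.4, 0.1, -0.4]
opening: 85.5
```

```bash
python3 snap.py w17
python3 - <<'E'
from h import *
d,o=pickle.load(open("w17.pkl","rb"));print(o["joints"].round(0))
cv2.imwrite("pics/w17.png",cv2.resize(d["img"][:,:,::-1],(768,576),interpolation=cv2.INTER_CUBIC))
d,o,f=look("w17.pkl","pics/w17z.png",0,(195,140,120,115),5)
s=screws(d,222,140,60,60,thr=60);print(s.round(1).tolist());print(f(s[:,:2],10).tolist())
E
```

```text
28.2 [ 432.3 -108.3  240.4] [-9.0010e+01 -3.0000e-02  1.1024e+02] 85.5023024618167 [-0.4  0.1 -0.4]
[ 74.  16. -72. 115.  18.  61. 104.]
[[262.9, 155.9, 830.0], [238.2, 156.3, 839.0], [239.0, 180.1, 1150.0], [262.8, 180.0, 864.0]]
[[15.4, 230.4, 16.0], [-16.8, 230.4, 15.6], [-16.2, 230.4, -16.4], [15.7, 230.4, -16.2]]
```

View pics/w17.png

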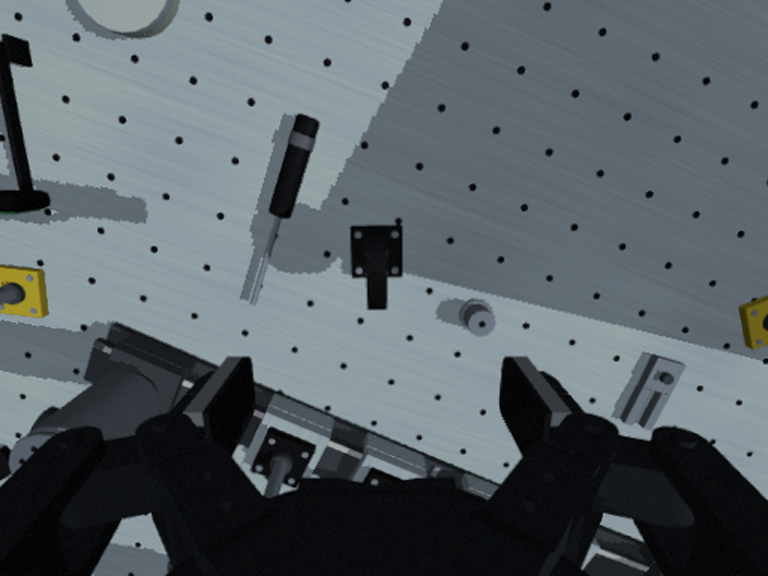

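arm_command([
  [[0,1.56,0,0,0,0,1],[0,1.56,0,0,0,0,1],[0,1.56,0,0,0,0,1],[0,1.56,0,0,0,0,1],[0,1.56,0,0,0,0,1],[0,1.56,0,0,0,0,1],[0,1.56,0,0,0,0,1],[0,1.56,0,0,0,0,1],[0,1.56,0,0,0,0,1],[0,1.56,0,0,0,0,1],[0,1.56,0,0,0,0,1],[0,1.56,0,0,0,0,1]],
])

```text
time_s: 29.45
tool_pos: [432.1, -108.7, 240.5]
orientation: [-90.0, 0.0, 20.8]
ft_force: [-0.0, -0.7, -1.3]
opening: 85.1
```

arm_command([
  [[0,1.57,0,0,0,0,1],[0,1.57,0,0,0,0,1],[0,1.57,0,0,0,0,1],[0,1.57,0,0,0,0,1],[0,1.57,0,0,0,0,1],[0,1.57,0,0,0,0,1],[0,1.57,0,0,0,0,1],[0,1.57,0,0,0,0,1],[0,1.57,0,0,0,0,1],[0,1.57,0,0,0,0,1],[0,1.57,0,0,0,0,1],[0,1.57,0,0,0,0,1],[0,1.57,0,0,0,0,1]],
])

```text
time_s: 30.75
tool_pos: [432.1, -108.8, 240.4]
orientation: [-90.0, 0.0, -68.9]
ft_force: [0.4, -0.1, -0.2]
opening: 85.4
```

```bash
python3 snap.py w18
python3 - <<'E'
from h import *
d,o=pickle.load(open("w18.pkl","rb"));print(o["joints"].round(0))
cv2.imwrite("pics/w18.png",cv2.resize(d["img"][:,:,::-1],(768,576),interpolation=cv2.INTER_CUBIC))
d,o,f=look("w18.pkl","pics/w18z.png",0,(195,140,120,115),5)
for th in (60,80):
  s=screws(d,222,140,60,65,thr=th);print(s.round(1).tolist());print(f(s[:,:2],10).tolist())
E
```

```text
30.75 [ 432.1 -108.8  240.4] [-9.000e+01  1.000e-02 -6.893e+01] 85.35617235464413 [ 0.4 -0.1 -0.2]
[ 50.   8. -43. 116.   7.  58. -65.]
[[238.8, 157.0, 877.0], [263.2, 157.3, 1222.0], [239.0, 181.2, 624.0], [262.9, 181.3, 625.0]]
[[-16.0, 230.4, 16.7], [15.9, 230.4, 16.2], [-16.2, 230.4, -15.9], [15.9, 230.4, -16.0]]
[[238.8, 156.1, 219.0], [263.2, 157.3, 901.0]]
[[-15.9, 230.4, 17.9], [15.9, 230.4, 16.2]]
```

View pics/w18.png

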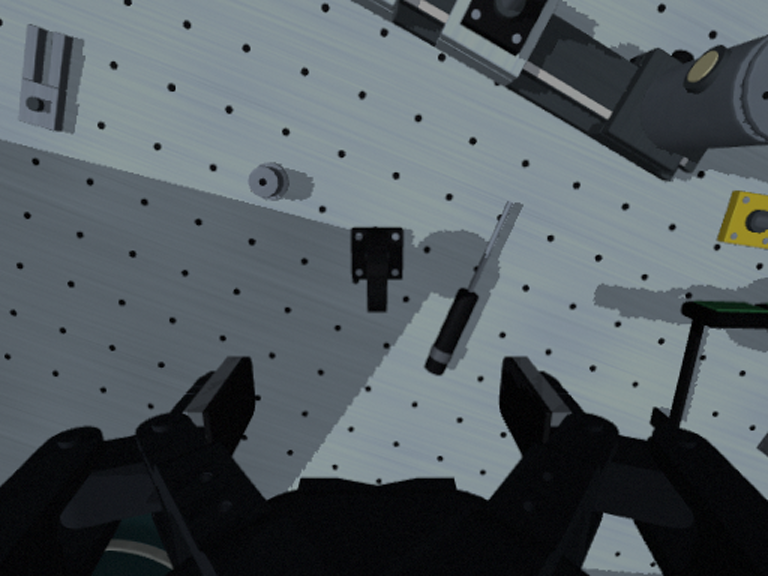

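arm_command([
  [[0,0,0,-0.1,45,0.2,1],[0,0,0,-0.1,90,0.2,1],[0,0,0,-0.1,122,0.2,1],[0,0,0,-0.1,142,0.2,1],[0,0,0,-0.1,151.4,0.2,1],[0,0,0,-0.1,151.4,0.2,1],[0,0,0,-0.1,151.4,0.2,1],[0,0,0,-0.1,151.4,0.2,1],[0,0,0,-0.1,151.4,0.2,-1],[0,0,0,-0.1,151.4,0.2,-1],[0,0,0,-0.1,151.4,0.2,-1],[0,0,0,-0.1,151.4,0.2,-1],[0,0,0,-0.1,151.4,0.2,-1],[0,0,0,-0.1,151.4,0.2,-1],[0,0,0,-0.1,151.4,0.2,-1],[0,0,0,-0.1,151.4,0.2,-1],[0,0,0,-0.1,151.4,0.2,-1],[0,0,0,-0.1,151.4,0.2,-1],[0,0,0,-0.1,151.4,0.2,-1]],
])

```text
time_s: 32.7
tool_pos: [432.4, -108.6, 89.2]
orientation: [-90.0, -0.0, -69.2]
ft_force: [-0.4, 0.9, 5.6]
opening: 13.2
```

```bash
python3 snap.py w19
python3 - <<'E'
from h import *
d,o=pickle.load(open("w19.pkl","rb"));print(o["joints"].round(0))
print(plan(o["tool_pos"],o["orientation"][2],[662.3,174.2,285],-95.7))
E
```

```text
32.7 [ 432.4 -108.6   89.2] [-8.999e+01 -1.000e-02 -6.915e+01] 13.227678158184059 [-0.4  0.9  5.6]
[ 42.  23. -37. 123.  22.  40. -79.]
{'ry': np.float64(0.4633), 'shift': array([-182.5, -195.8,  315.5]), 'dist': np.float64(414.0), 'dyaw': np.float64(-26.55)}
```

View pics/w19z.png

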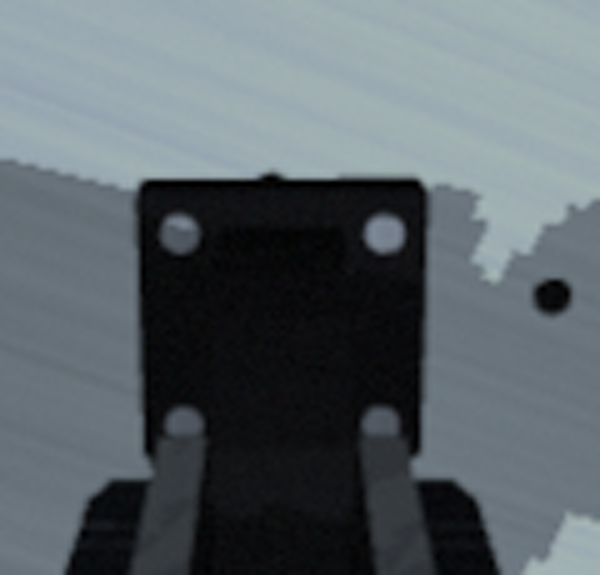

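arm_command([
  [[0,0,0,0,-40,0,-1],[0,0,0,0,-80,0,-1],[0,0,0,0,-120,0,-1],[0,0,0,0,-160,0,-1],[0,0.05,0,-18,-196,31,-1],[0,0.1,0,-38,-196,66,-1],[0,0.15,0,-58,-196,101,-1],[0,0.2,0,-78,-196,136,-1],[0,0.25,0,-98,-196,171,-1],[0,0.3,0,-118,-196,206,-1],[0,0.36,0,-138,-196,240,-1],[0,0.42,0,-158,-196,274,-1],[0,0.463,0,-174,-196,302,-1],[0,0.463,0,-182.5,-196,315.5,-1],[0,0.463,0,-182.5,-196,315.5,-1],[0,0.463,0,-182.5,-196,315.5,-1]],
])

```text
time_s: 34.35
tool_pos: [661.8, 174.2, 284.4]
orientation: [-90.1, -0.0, -95.7]
ft_force: [0.6, -0.1, -1.9]
opening: 13.1
```

arm_command([
  [[0,0,0,0,0,0,-1],[0,0,0,0,35,0,-1],[0,0,0,0,70,0,-1],[0,0,0,0,105,0,-1],[0,0,0,0,130,0,-1],[0,0,0,0,144,0,-1],[0,0,0,0,144,0,-1],[0,0,0,0,144,0,-1],[0,0,0,0,144,0,-1],[0,0,0,0,144,0,-1]],
])

```text
time_s: 35.35
tool_pos: [662.6, 174.3, 142.4]
orientation: [-89.9, 0.0, -95.7]
ft_force: [0.4, -0.0, -1.8]
opening: 13.0
```

```bash
python3 snap.py w20
python3 - <<'E'
from h import *
d,o=pickle.load(open("w20.pkl","rb"));print(o["joints"].round(0))
cv2.imwrite("pics/w20.png",cv2.resize(d["img"][:,:,::-1],(768,576),interpolation=cv2.INTER_CUBIC))
E
```

```text
35.35 [662.6 174.3 142.4] [-8.990e+01  3.000e-02 -9.569e+01] 13.011880709406839 [ 0.4 -0.  -1.8]
[   8.   41.  -38.   87.   27.   62. -132.]
```

View pics/w20.png

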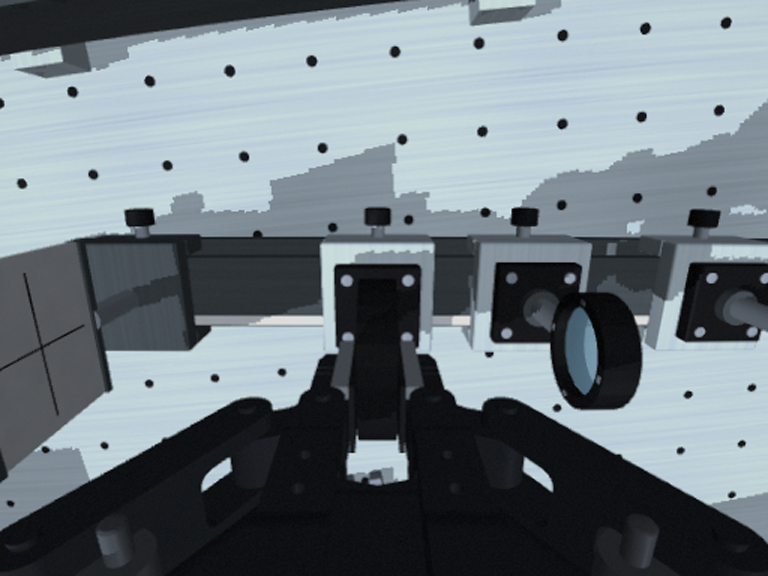

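View pics/w20z.png

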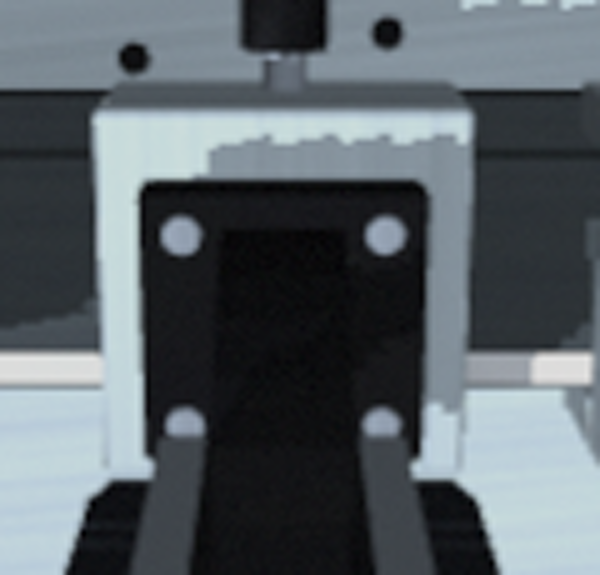

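Run:
```python
from h import *
d,o,f=look("w20.pkl","pics/x.png",0,(195,140,120,115),5)
zf=10+o["tool_pos"][2]-89.2
k=lambda L:[(195+a/5-.4,140+b/5-.4) for a,b in L]
print("screw",f(k([(181,235),(385,235)]),zf).tolist())
print("carrier",f(k([(94,110),(473,110),(105,400),(464,400)]),45).tolist())
```

```text
screw [[-16.4, 79.2, 15.4], [15.6, 79.2, 15.4]]
carrier [[-31.8, 97.5, 32.2], [31.3, 97.5, 32.2], [-31.8, 97.4, -19.3], [31.5, 97.4, -19.3]]
```

arm_command([
  [[0,0,0,0.2,2,0,-1],[0,0,0,0.2,4,0,-1],[0,0,0,0.2,5.5,0,-1],[0,0,0,0.2,5.5,0,-1],[0,0,0,0.2,5.5,0,-1],[0,0,0,0.2,5.5,0,-1]],
])

```text
time_s: 36.0
tool_pos: [662.1, 174.0, 135.6]
orientation: [-90.0, 0.0, -95.7]
ft_force: [0.1, -0.3, -1.8]
opening: 12.9
```

```bash
python3 snap.py w21
```

```text
36.0 [662.1 174.  135.6] [-9.000e+01  1.000e-02 -9.568e+01] 12.945754339021136 [ 0.1 -0.3 -1.8]
```

View pics/w21z.png

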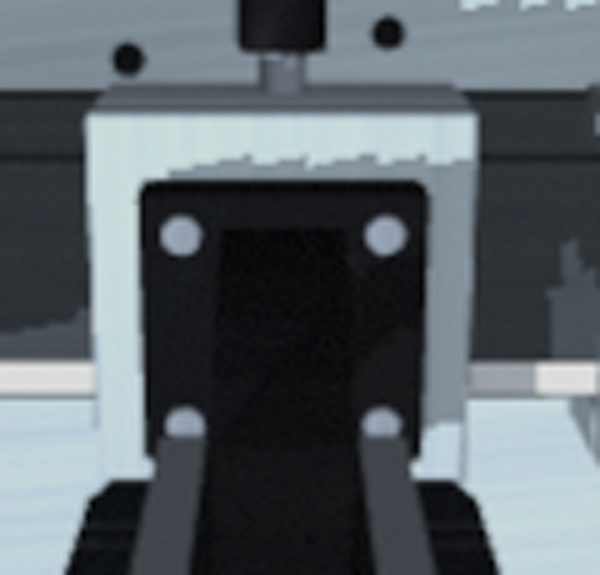

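arm_command([
  [[0,0,0,-0.3,0.5,0,-1],[0,0,0,-0.3,1.5,0,-1],[0,0,0,-0.3,1.5,0,-1],[0,0,0,-0.3,1.5,0,-0.2],[0,0,0,-0.3,1.5,0,-0.2],[0,0,0,-0.3,1.5,0,-0.2],[0,0,0,-0.3,1.5,0,-0.2],[0,0,0,-0.3,1.5,0,-0.2],[0,0,0,-0.3,1.5,0,-0.2],[0,0,0,-0.3,-15,0,-0.2],[0,0,0,-0.3,-45,0,-0.2],[0,0,0,-0.3,-85,0,0.5],[0,0,0,-0.3,-130,0,1],[0,0,0,-0.3,-170,0,1],[0,0,0,-0.3,-170,0,1],[0,0,0,-0.3,-170,0,1],[0,0,0,-0.3,-170,0,1]],
])

```text
time_s: 37.75
tool_pos: [661.8, 174.0, 305.1]
orientation: [-90.1, -0.0, -95.7]
ft_force: [0.6, 0.1, -1.1]
opening: 85.5
```

arm_command([
  [[0,0,0,135,0,0,1],[0,0,0,135,0,0,1],[0,0,0,135,0,0,1],[0,0,0,135,0,0,1],[0,0,0,135,0,0,1],[0,0,0,135,0,0,1],[0,0,0,135,0,0,1],[0,0,0,135,0,0,1]],
])

```text
time_s: 38.55
tool_pos: [648.7, 41.0, 305.4]
orientation: [-90.0, 0.0, -95.6]
ft_force: [1.0, -0.4, -0.3]
opening: 85.4
```

```bash
python3 snap.py w22
python3 - <<'E'
from h import *
from bench import get_image
d,o=pickle.load(open("w22.pkl","rb"))
cv2.imwrite("pics/w22.png",cv2.resize(d["img"][:,:,::-1],(768,576),interpolation=cv2.INTER_CUBIC))
cv2.imwrite("pics/w22c.png",cv2.resize(d["img"][125:215,50:450,::-1],None,fx=2,fy=2,interpolation=cv2.INTER_CUBIC))
s=get_image("scene")["img"][:,:,::-1]
cv2.imwrite("pics/s22.png",cv2.resize(s[100:290,145:405],None,fx=3,fy=3,interpolation=cv2.INTER_CUBIC))
E
```

```text
38.55 [648.7  41.  305.4] [-9.002e+01  2.000e-02 -9.560e+01] 85.44986020832879 [ 1.  -0.4 -0.3]
```

View pics/w22.png

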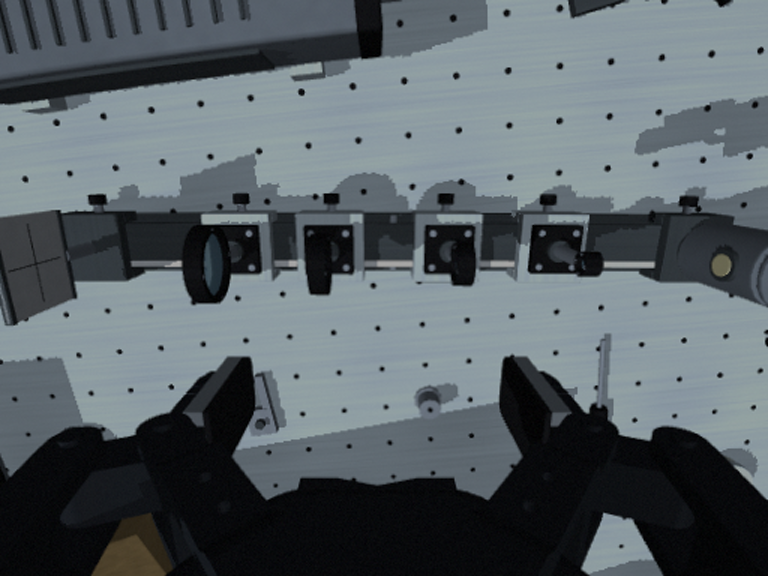

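View pics/s22.png

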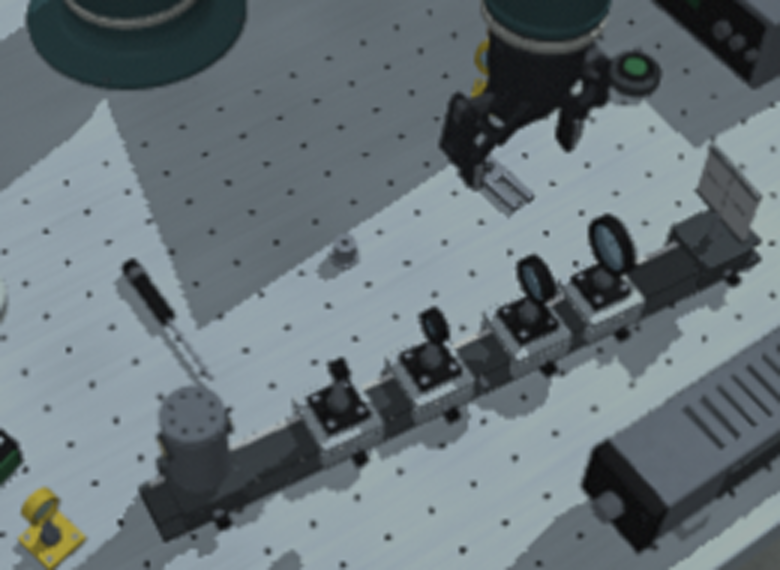

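Run:
```python
from h import *
d,o=pickle.load(open("w22.pkl","rb"));R,t=cam(d,o)
for n,b in [("small",(350,146,42,38)),("medium",(278,145,42,40)),("large",(205,145,35,40)),("largest",(140,145,38,40))]:
    s=screws(d,*b,thr=80)
    if len(s):print(n,onplane(d,R,t,s[:,:2],55)[:,:2].round(1).tolist())
c=d["img"][135:200,120:400,::-1]
cv2.imwrite("pics/w22z.png",cv2.resize(c,None,fx=2.8,fy=2.8,interpolation=cv2.INTER_CUBIC))
```

```text
small [[649.9, -112.1], [646.9, -143.6], [618.1, -108.7], [614.8, -140.0]]
medium [[659.4, -11.1], [656.2, -43.2], [627.6, -7.9]]
large [[667.3, 68.9], [635.4, 72.1]]
largest [[676.4, 157.6], [644.3, 160.7]]
```

View pics/w22z.png

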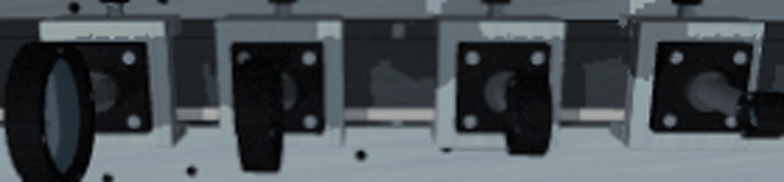

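```bash
python3 -c "
from bench import r
o=r.get_obs();print(o['time_s'],o['qd'].round(1));print(r.sign_off())"
```

```text
38.65 [ 0.2 -0.1  0.1 -0.1  0.   0.  -0. ]
the job is handed in; nothing more can be done
None
```

All four lens mounts are on the carriers in order of size: small next to the lamp, then medium, large, and largest next to the screen. I handed the job in at 38.7 s with the gripper open and clear of everything. The sign-off reports no verdict.

- **Position:** in the final wrist picture each foot's centre is within about 1 mm of its carrier's centre as I measured it, in the rail direction and across it. The carrier centres came from the earlier pictures and have not been checked independently of the wrist camera.
- **Alignment:** the foot edges sit within about 0.5° of the rail. For the large and largest this rests on two visible foot screws each, because the rings hid the rest.
- **Upright and order:** the last scene picture shows all four standing upright, growing in size from lamp to screen.
- **Disagreements:** at the start the overhead camera put the carriers about 3 to 6 mm from where the wrist camera did, by rough pixel reading. I used the wrist camera and corrected each mount against its own carrier in view before releasing it. The small mount first came down about 1 mm off, so I lifted it slightly and set it down again.
- **Joint range:** on the way to the largest mount, joint 3 came to about −72°, near its −73.04° limit. I turned the tool half a turn before picking up.

Neither yellow look-alike was touched, and the highest wrist force I read was about 13 N.

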